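# Transfer the wheel-nut sockets to the new rack in reverse order

## Robot

A 6-joint arm with a two-finger parallel gripper is mounted at the origin on the work surface. World frame = base frame: x ahead of the robot, y to its left, z up, the work surface at z = 0. Lengths are in m, angles in degrees, forces in N, time in s.
With the tool pointing down it reaches from about 0.4 to 0.825 m from the base axis. Payload 7 kg.
Tool frame: the origin (TCP) lies on the centre line of the jaws, within the pads' length; the fingertips stand 25 mm ahead of it and the grasp point (between the pads) lies 6 mm ahead of it; x points along the fingers, z is the direction in which the jaws open and shut, and the axes are right-handed (so a half turn about x gives the same grasp; the last joint's range is limited). The gripper opens to 88 mm and grips with 3 to 60 N. Pads are 19 mm wide; open, the fingers measure 130 mm over their backs; the gripper's body (78 mm by 193 mm) begins 47 mm behind the grasp point.
Start: joints at [89.444, 20.546, 0.682, 0, -70.136, -16.507], TCP at [0.198, 0.645, 0.252] pointing down, gripper open.
Joint ranges: [-176.03, 176.03], [-82.01, 121.73], [-58.28, 71.71], [-173.87, 95.51], [-174.79, -0.11], [-173.66, 173.66]. Speed limits (degrees/s): [136.94, 136.94, 172.46, 180, 180, 180].

## Interface

Orientations are given as [roll, pitch, yaw] about the fixed x, y, z axes, in that order (R = Rz(yaw) Ry(pitch) Rx(roll)).
In Python, from plant import ctrl gives the robot as it stands. The module is installed in compiled form; this text tells all that it offers.
- The arm moves only by the tool send_rows, never from a script. Its argument "deltas" is a list of rows, each an object of numbers: "dx", "dy", "dz": the shift along the tool's x, y, z in mm; "ax", "ay", "az": the turn, a rotation vector about the tool's x, y, z in units of 5 degrees (1.0 is 5 degrees); "fingers": the opening, from 0 (shut) to 1 (fully open). A call has 1 to 12 rows; each row shifts and turns the commanded pose from where the row before left it, along the tool's axes as they then stand; what a row does not reach is not made up. A row lasts 1/8 s, in which the tool goes at most 62.5 mm and 10.7 degrees, less where a joint would pass 70% of its speed; a pose out of reach is approached as far as the arm can. A call with a gripper value outside its range is refused whole. The fingers move at their own pace and stop on an object; the grip force is fixed at half the most. Time passes only in rows, so rows that do not move let the fingers close. It gives the time, the measured TCP pose, the force and the opening at its end, in the units of the state.
- ctrl.get_obs(): the state, without advancing time (a new reading comes with each control period).
- ctrl.snapshot(name): name is "scene" or "top" or "wrist"; returns a dict with "image" (480x640x3 uint8, blue, green, red), "fx", "fy", "cx", "cy" (pixels), "R" (3x3) and "t" (3): a world point X has camera coordinates R X + t; the wrist camera has in their place "hand_eye" (4x4, takes a point from camera to tool coordinates, whose origin is the TCP and whose axes are the tool frame's). Camera axes: x right, y down, z forward; pixel columns grow to the right and rows downward; lengths in m; the calibration is good to about 2 mm. The wrist camera is an equidistant fisheye: a pixel r from the principal point sees the ray r / f radians off the axis. A picture is of the moment at which its call begins: read the wrist's pose just before it. There is no depth.
- ctrl.close_job(): hands the job in, once; it reports no verdict.
The state is a dict: "clock": time; "joint_pos": joint angles; "qvel": joint speeds; "tau": joint torques, N m; "tool_pos": TCP position; "orientation": TCP orientation; "force": force on the tool from outside, world axes, zero at the start; "moment": the same for the moment, N m; "opening": finger opening in m.
Only numpy, scipy, OpenCV 4.12 (cv2) and the standard library are available. Lean on these libraries where they do the work, as an engineer would, in place of code of your own. Each camera call takes 0.05 s, during which the arm holds its last target.

## Task

Move the four wheel-nut sockets from the coloured holders of the old wooden rack into the pockets of the empty grey metal rack, one to a pocket, in reverse order along the row, because the new rack will be turned round when it is hung up: the socket now at the left end of the old rack goes into the right-end pocket, the second from the left into the second from the right, and so on. Keep every socket upright, set it down gently on the pocket floor rather than dropping it, and leave the spray can and the tape roll where they are.

Things in the scene. Friction and masses are not known exactly. Their poses are not given: they have to be found in the camera images.
- socket_red_center (a point): the socket with the red sleeve: an upright deep wheel-nut socket, a plain cylinder 36 mm in diameter and 80 mm tall, steel with a red plastic sleeve and a black six-sided opening on top, 170 to 350 g. The point is its centre, 40 mm above its underside; z up along its axis. At the start it stands in the middle of the red holder, its underside 18 mm above the bench
- socket_yellow_center (a point): the socket with the yellow sleeve: an upright deep wheel-nut socket, a plain cylinder 36 mm in diameter and 80 mm tall, steel with a yellow plastic sleeve and a black six-sided opening on top, 170 to 350 g. The point is its centre, 40 mm above its underside; z up along its axis. At the start it stands in the middle of the yellow holder, its underside 18 mm above the bench
- socket_blue_center (a point): the socket with the blue sleeve: an upright deep wheel-nut socket, a plain cylinder 36 mm in diameter and 80 mm tall, steel with a blue plastic sleeve and a black six-sided opening on top, 170 to 350 g. The point is its centre, 40 mm above its underside; z up along its axis. At the start it stands in the middle of the blue holder, its underside 18 mm above the bench
- socket_green_center (a point): the socket with the green sleeve: an upright deep wheel-nut socket, a plain cylinder 36 mm in diameter and 80 mm tall, steel with a green plastic sleeve and a black six-sided opening on top, 170 to 350 g. The point is its centre, 40 mm above its underside; z up along its axis. At the start it stands in the middle of the green holder, its underside 18 mm above the bench
- holder_red: the fixed red holder plate on the old rack on which the red socket stands at the start: 100 mm (x) by 54 mm (y), 6 mm thick, with two cross lips 8 mm higher than the plate at x = +/-29 mm (6 mm wide). It stays where it is, so it still shows where that socket came from. Origin: centre of its underside, 12 mm above the bench; axes as those of the old rack
- holder_yellow: the fixed yellow holder plate on the old rack on which the yellow socket stands at the start: 100 mm (x) by 54 mm (y), 6 mm thick, with two cross lips 8 mm higher than the plate at x = +/-29 mm (6 mm wide). It stays where it is, so it still shows where that socket came from. Origin: centre of its underside, 12 mm above the bench; axes as those of the old rack
- holder_blue: the fixed blue holder plate on the old rack on which the blue socket stands at the start: 100 mm (x) by 54 mm (y), 6 mm thick, with two cross lips 8 mm higher than the plate at x = +/-29 mm (6 mm wide). It stays where it is, so it still shows where that socket came from. Origin: centre of its underside, 12 mm above the bench; axes as those of the old rack
- holder_green: the fixed green holder plate on the old rack on which the green socket stands at the start: 100 mm (x) by 54 mm (y), 6 mm thick, with two cross lips 8 mm higher than the plate at x = +/-29 mm (6 mm wide). It stays where it is, so it still shows where that socket came from. Origin: centre of its underside, 12 mm above the bench; axes as those of the old rack
- old_rack: the old rack, fixed: flat wooden board 120 (x) by 276 (y) by 12 mm with the four coloured holders in a row along its y axis, at y = +96, +32, -32, -96 mm, in an order that changes from start to start. Origin: centre of its underside, on the bench. x points away from the robot, y to the robot's left (both within 0.2 rad), z up
- new_rack: the new rack, fixed, nearer or farther than the old one: grey metal tray with black pocket floors, 70 (x) by 262 (y) by 18 mm high, open, empty, with four square pockets in a row at x = 0, y = +96, +32, -32, -96 mm, each 58 mm square inside, walls 6 mm, floor 6 mm above the bench (a socket standing there has its centre at 46 mm). Origin: centre of its underside, on the bench; axes as old rack
- spray_can_center (a point): bystander: a grey spray can, 52 mm in diameter, 150 mm tall, standing to the robot's left of the racks; point half-way up
- tape_roll_center (a point): bystander: a grey roll of tape lying flat, 96 mm in diameter, 50 mm high, to the robot's right of the racks; point half-way up, on its axis

How it is judged:
By the outcome, as a careful person would: the job done as asked, in the order asked, and still so for the second after the job is handed in, with the robot touching nothing.
It also fails if it takes over 96 s, if anything falls off the work surface, if the arm or the gripper's body presses on something with over 40 N, if the wrist force passes 120 N, or if a joint passes its speed limit or range.

## Working session

There is one attempt and no reset: what is moved stays moved. The work goes in short steps, Python scripts to look and compute and a tool call to move; the robot and the scene stay as the last step left them, time stands still between calls to the robot, and variables do not carry over. Pictures are saved under pics/ and viewed, and the job is handed in when it is done.

Besides the shell and the picture viewer there is one more tool, called by a JSON object that holds its "name" and its "arguments", one argument or row to a line. send_rows: Moves the arm, as the interface text tells. Its arguments: {"type":"object","properties":{"deltas":{"type":"array","items":{"type":"object","properties":{"dx":{"type":"number"},"dy":{"type":"number"},"dz":{"type":"number"},"ax":{"type":"number"},"ay":{"type":"number"},"az":{"type":"number"},"fingers":{"type":"number"}}}}},"required":["deltas"]}

```bash
mkdir -p pics; python3 - <<'E'
from plant import ctrl
import cv2
print(ctrl.get_obs())
for n in ("scene","top"):
    s=ctrl.snapshot(n); cv2.imwrite(f"pics/{n}0.png",s["image"])
    print({k:v for k,v in s.items() if k!="image"})
E
```

```text
{'clock': 0.0, 'joint_pos': array([ 8.94434680e+01,  2.05913418e+01,  6.34299518e-01, -2.11186865e-02,
       -7.01353088e+01, -1.65044018e+01]), 'qvel': array([-0.0313417 , -0.08311839,  0.00707494, -0.02818748,  0.04147859,
       -0.02601587]), 'tau': array([ 3.20988611e-04, -5.82713485e+01,  2.93054563e+01,  6.99708447e+00,
        6.95720402e-03, -1.49336333e-04]), 'tool_pos': array([0.19795055, 0.64485762, 0.25062456]), 'orientation': array([   4.37363369,   89.90553844, -102.69449224]), 'force': array([0.65139993, 0.56075223, 0.35654542]), 'moment': array([-0.05462384,  0.00192786,  0.01954969]), 'opening': 0.08746061056121014}
{'fx': 440.9438074755606, 'fy': 440.9438074755606, 'cx': 316.02711866417064, 'cy': 243.26367575505995, 'R': array([[ 0.87800171,  0.47842575, -0.01489268],
       [ 0.34600345, -0.6558662 , -0.67091068],
       [-0.33074855,  0.58390781, -0.74138861]]), 't': array([-0.48857705, -0.16546477,  1.31306388])}
{'fx': 467.6660605172465, 'fy': 467.6660605172465, 'cx': 323.104320377173, 'cy': 242.37225601641467, 'R': array([[-0.0165977 , -0.99983164, -0.00782361],
       [-0.98526069,  0.01768717, -0.17014271],
       [ 0.17025244,  0.00488432, -0.98538838]]), 't': array([0.01477   , 0.5734071 , 1.03571471])}
```

View pics/top0.png

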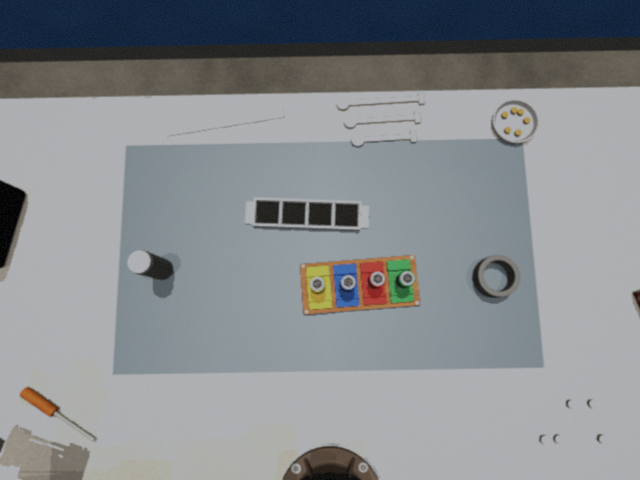

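View pics/scene0.png

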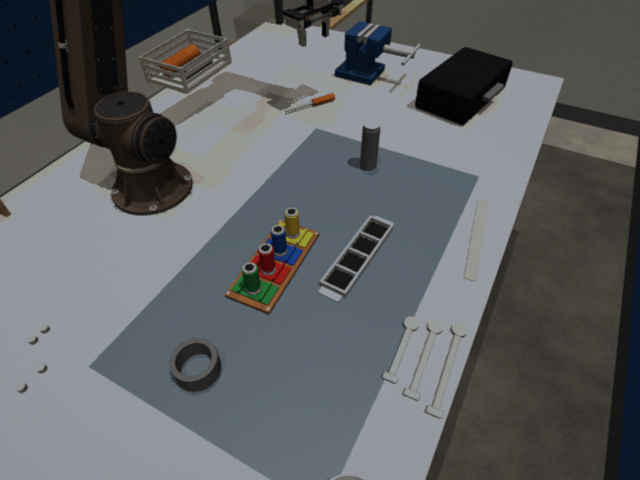

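```bash
python3 - <<'E'
import cv2
im=cv2.imread("pics/top0.png"); c=im[185:325,235:430]
cv2.imwrite("pics/top0z.png",cv2.resize(c,None,fx=4,fy=4,interpolation=cv2.INTER_CUBIC))
im=cv2.imread("pics/scene0.png"); c=im[195:320,215:405]
cv2.imwrite("pics/scene0z.png",cv2.resize(c,None,fx=4,fy=4,interpolation=cv2.INTER_CUBIC))
E
```

```text
(no output)
```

View pics/top0z.png

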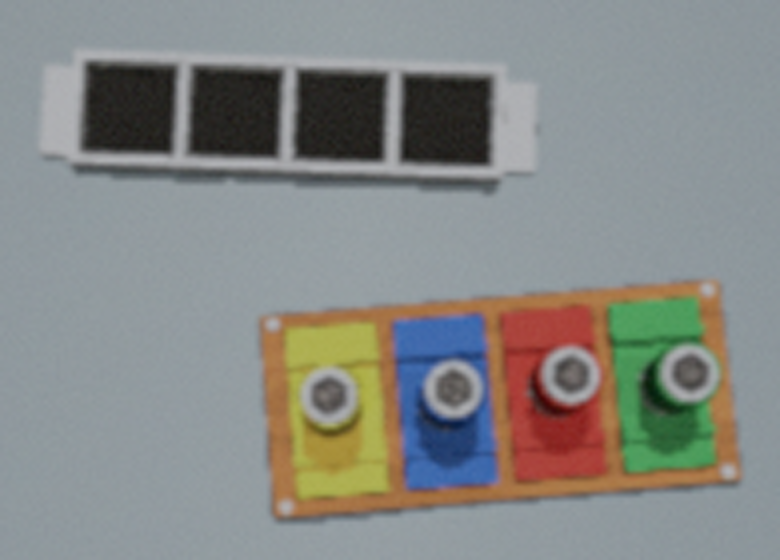

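View pics/scene0z.png

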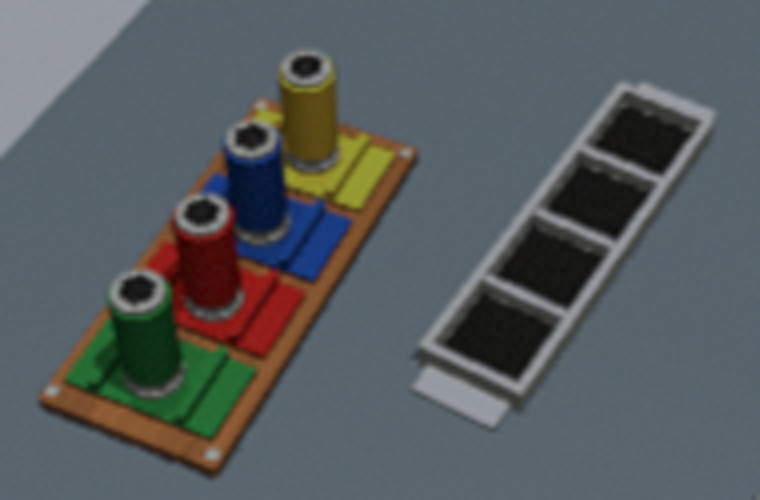

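```bash
cat > h.py <<'E'
import numpy as np, cv2
from scipy.spatial.transform import Rotation as Ro
def ray(s,uv,z):
    R,t=s["R"],s["t"]; C=-R.T@t
    d=R.T@np.array([(uv[0]-s["cx"])/s["fx"],(uv[1]-s["cy"])/s["fy"],1.])
    return C+d*(z-C[2])/d[2]
def pose(o):
    r,p,y=o["orientation"]
    return Ro.from_euler('xyz',[r,p,y],degrees=True).as_matrix(),np.array(o["tool_pos"])
def blobs(mask,amin,amax):
    n,l,st,c=cv2.connectedComponentsWithStats(mask.astype(np.uint8))
    return [(i,st[i],c[i],l) for i in range(1,n) if amin<=st[i][4]<=amax]
E
python3 - <<'E'
from plant import ctrl
from h import *
np.set_printoptions(precision=4,suppress=True)
R,p=pose(ctrl.get_obs()); print(R,p)
s=ctrl.snapshot("top"); im=s["image"].astype(int)
hsv=cv2.cvtColor(s["image"],cv2.COLOR_BGR2HSV); H,S,V=[hsv[...,i].astype(int) for i in range(3)]
roi=np.zeros(V.shape,bool); roi[185:325,235:430]=1
# pockets
for i,st,c,l in blobs(roi&(V<80)&(np.arange(480)[:,None]<245),150,1500):
    x=(l==i)
    (cx,cy),wh,a=cv2.minAreaRect(np.argwhere(x)[:,::-1].astype(np.float32))
    print("pocket",st,c,cx,cy,wh,a,ray(s,c,.012)[:2])
# orange board
m=roi&(S>90)&(np.arange(480)[:,None]>250)
b=max(blobs(m,1000,20000),key=lambda b:b[1][4]); 
pts=np.argwhere(b[3]==b[0])[:,::-1].astype(np.float32)
rect=cv2.boxPoints(cv2.minAreaRect(cv2.convexHull(pts))); w=np.array([ray(s,q,.012)[:2] for q in rect]); print(w, w.mean(0), np.linalg.norm(w-np.roll(w,1,0),axis=1))
# rings: white tops
for i,st,c,l in blobs(roi&(S<60)&(V>120)&(np.arange(480)[:,None]>262),20,400): print(st,c)
# bystanders
E
```

```text
[[-0.0003  0.956  -0.2935]
 [-0.0015 -0.2935 -0.956 ]
 [-1.      0.0002  0.0015]] [0.1979 0.6449 0.2507]
pocket [256 201  23  22 476] [266.7983 211.6723] 267.0 211.5 (21.0, 22.0) 90.0 [0.6582 0.1406]
pocket [283 202  22  22 462] [293.3636 212.6234] 293.5 212.5 (21.0, 21.0) 90.0 [0.6546 0.076 ]
pocket [309 203  22  22 466] [319.5837 213.6674] 319.5 213.5 (21.0, 21.0) 90.0 [0.6508 0.0124]
pocket [335 204  23  22 466] [346.0579 214.515 ] 346.0 214.5 (21.0, 22.0) 90.0 [ 0.6475 -0.0517]
[[ 0.5289  0.0629]
 [ 0.5463 -0.2146]
 [ 0.4278 -0.218 ]
 [ 0.4108  0.0544]] [ 0.4785 -0.0788] [0.1183 0.278  0.1186 0.273 ]
[400 271  15  15 111] [406.991  277.7568]
[371 272  14  14 100] [377.09 278.49]
[341 275  15  15 101] [347.7822 281.9505]
[310 277  14  14 103] [316.8155 283.6311]
```

```bash
python3 - <<'E'
from plant import ctrl
from h import *
np.set_printoptions(precision=4,suppress=True)
s=ctrl.snapshot("top")
P=np.array([ray(s,c,.098)[:2] for c in [(316.82,283.63),(347.78,281.95),(377.09,278.49),(406.99,277.76)]])
print(P, P.mean(0), np.diff(P,axis=0))
sc=ctrl.snapshot("scene")
hsv=cv2.cvtColor(sc["image"],cv2.COLOR_BGR2HSV); S,V=hsv[...,1].astype(int),hsv[...,2].astype(int)
m=np.zeros(V.shape,bool); m[200:290,225:310]=1
for i,st,c,l in blobs(m&(S<60)&(V>130),15,300):
    hull=cv2.convexHull(np.argwhere(l==i)[:,::-1].astype(np.float32)); M=cv2.moments(hull); q=(M['m10']/M['m00'],M['m01']/M['m00'])
    print(st,q,ray(sc,q,.098))
n,o=(ray(s,(146,266),.1),0)
hs=cv2.cvtColor(s["image"],cv2.COLOR_BGR2HSV)
print("can~",ray(s,(140,262),.15),"tape~",ray(s,(497,276),.05))
m=np.zeros(V.shape,bool); m[205:305,315:400]=1
for i,st,c,l in blobs(m&(V<55),80,800): print(st,c,ray(sc,c,.008))
E
```

```text
[[ 0.4741  0.0198]
 [ 0.4766 -0.0477]
 [ 0.483  -0.1119]
 [ 0.4835 -0.1771]] [ 0.4793 -0.0792] [[ 0.0025 -0.0676]
 [ 0.0064 -0.0641]
 [ 0.0005 -0.0652]]
[225 200  22  23 273] (232.25017325017325, 207.37283437283438) [ 0.3385 -0.0366  0.098 ]
[250 263   6   9  15] (252.3625730994152, 266.96491228070175) [ 0.4918 -0.1731  0.098 ]
can~ [0.5214 0.3881 0.15  ] tape~ [ 0.4884 -0.3908  0.05  ]
[364 221  24  17 233] [375.3433 229.073 ] [0.6579 0.1442 0.008 ]
[352 235  25  19 264] [364.072  244.5076] [0.6543 0.0798 0.008 ]
[339 250  27  22 297] [351.9562 260.8923] [0.6503 0.0155 0.008 ]
[326 268  27  21 326] [339.4325 278.2699] [ 0.6471 -0.048   0.008 ]
```

```bash
cat >> h.py <<'E'
def down(h):  # tool x down, z heading h deg
    h=np.radians(h); z=np.array([np.cos(h),np.sin(h),0]); x=np.array([0,0,-1.]); return np.column_stack([x,np.cross(z,x),z])
def plan(R,p,wps):
    """wps: list of (pos, heading, nrows) -> rows"""
    out=[]
    for q,h,n in wps:
        q=np.array(q,float); Rt=down(h); rv=Ro.from_matrix(R.T@Rt).as_rotvec(); p0,R0=p.copy(),R.copy()
        for k in range(1,n+1):
            pk=p0+(q-p0)*k/n; Rk=R0@Ro.from_rotvec(rv*k/n).as_matrix()
            d=R.T@(pk-p)*1000; a=np.degrees(Ro.from_matrix(R.T@Rk).as_rotvec())/5
            out.append(np.r_[d,a]); p,R=pk,Rk
    for r in out: print(np.round(r,2))
E
python3 - <<'E'
from plant import ctrl
from h import *
np.set_printoptions(precision=3,suppress=True)
R,p=pose(ctrl.get_obs())
plan(R,p,[((.36,.30,.25),-142,6),((.478,-.079,.25),-176.4,6)])
E
```

```text
[ 0.23 42.69 47.06  1.16  0.   -0.  ]
[ 0.22 47.24 42.49  1.16  0.   -0.  ]
[ 0.21 51.31 37.47  1.16  0.   -0.  ]
[ 0.21 54.84 32.08  1.16  0.   -0.  ]
[ 0.2  57.81 26.35  1.16  0.   -0.  ]
[ 0.19 60.19 20.35  1.16  0.   -0.  ]
[-0.   61.88 23.39  1.15  0.    0.  ]
[-0.   63.91 17.09  1.15  0.    0.  ]
[-0.   65.3  10.62  1.15  0.    0.  ]
[-0.   66.03  4.05  1.15  0.    0.  ]
[-0.   66.11 -2.57  1.15  0.    0.  ]
[-0.   65.52 -9.16  1.15  0.    0.  ]
```

```bash
python3 - <<'E'
from plant import ctrl
from h import *
np.set_printoptions(precision=3,suppress=True)
R,p=pose(ctrl.get_obs())
plan(R,p,[((.36,.30,.25),-142,9),((.478,-.079,.25),-176.4,9)])
E
```

```text
[ 0.15 28.46 31.37  0.78  0.   -0.  ]
[ 0.15 30.52 29.37  0.78  0.   -0.  ]
[ 0.15 32.43 27.24  0.78  0.   -0.  ]
[ 0.14 34.2  24.98  0.78  0.   -0.  ]
[ 0.14 35.82 22.61  0.78  0.   -0.  ]
[ 0.14 37.26 20.13  0.78  0.   -0.  ]
[ 0.13 38.54 17.56  0.78  0.   -0.  ]
[ 0.13 39.64 14.92  0.78  0.   -0.  ]
[ 0.13 40.56 12.2   0.78  0.   -0.  ]
[-0.   41.26 15.59  0.76  0.    0.  ]
[-0.   42.2  12.81  0.76  0.    0.  ]
[-0.   42.96  9.97  0.76  0.    0.  ]
[-0.   43.53  7.08  0.76  0.    0.  ]
[-0.   43.91  4.16  0.76  0.    0.  ]
[-0.   44.09  1.23  0.76  0.    0.  ]
[-0.   44.07 -1.71  0.76  0.    0.  ]
[-0.   43.86 -4.65  0.76  0.    0.  ]
[-0.   43.45 -7.56  0.76  0.    0.  ]
```

{"name": "send_rows", "arguments": {
  "deltas": [
    {"dy": 28.5, "dz": 31.4, "ax": 0.78, "fingers": 1},
    {"dy": 30.5, "dz": 29.4, "ax": 0.78, "fingers": 1},
    {"dy": 32.4, "dz": 27.2, "ax": 0.78, "fingers": 1},
    {"dy": 34.2, "dz": 25, "ax": 0.78, "fingers": 1},
    {"dy": 35.8, "dz": 22.6, "ax": 0.78, "fingers": 1},
    {"dy": 37.3, "dz": 20.1, "ax": 0.78, "fingers": 1},
    {"dy": 38.5, "dz": 17.6, "ax": 0.78, "fingers": 1},
    {"dy": 39.6, "dz": 15, "ax": 0.78, "fingers": 1},
    {"dy": 40.6, "dz": 12.2, "ax": 0.78, "fingers": 1}
  ]
}}

```text
validation failed for argument at $.de...
```

{"name": "send_rows", "arguments": {
  "deltas": [
    {"dy": 41.3, "dz": 15.6, "ax": 0.76, "fingers": 1},
    {"dy": 42.2, "dz": 12.8, "ax": 0.76, "fingers": 1},
    {"dy": 43, "dz": 10, "ax": 0.76, "fingers": 1},
    {"dy": 43.5, "dz": 7.1, "ax": 0.76, "fingers": 1},
    {"dy": 43.9, "dz": 4.2, "ax": 0.76, "fingers": 1},
    {"dy": 44.1, "dz": 1.2, "ax": 0.76, "fingers": 1},
    {"dy": 44.1, "dz": -1.7, "ax": 0.76, "fingers": 1},
    {"dy": 43.9, "dz": -4.6, "ax": 0.76, "fingers": 1},
    {"dy": 43.5, "dz": -7.6, "ax": 0.76, "fingers": 1},
    {"fingers": 1}
  ]
}}

```text
validation failed for argument at $.de...
```

```bash
python3 - <<'E'
from plant import ctrl
from h import *
np.set_printoptions(precision=4,suppress=True)
o=ctrl.get_obs(); R,p=pose(o); print(R,p,o["joint_pos"],o["force"],o["clock"])
s=ctrl.snapshot("wrist"); cv2.imwrite("pics/w1.png",s["image"])
print({k:v for k,v in s.items() if k!="image"})
E
```

```text
[[-0.0001  0.956  -0.2935]
 [-0.0007 -0.2935 -0.956 ]
 [-1.      0.0001  0.0008]] [0.198  0.6451 0.2511] [ 89.4438  20.5674   0.6597  -0.0078 -70.1353 -16.5067] [ 0.3641  0.0106 -0.8721] 0.25
{'fx': 371.64829954431775, 'fy': 371.64829954431775, 'cx': 322.4341607447601, 'cy': 241.97350357926263, 'hand_eye': array([[-0.0005, -0.2968,  0.9549, -0.133 ],
       [-0.0003, -0.9549, -0.2968,  0.0803],
       [ 1.    , -0.0004,  0.0004, -0.0001],
       [ 0.    ,  0.    ,  0.    ,  1.    ]])}
```

View pics/w1.png

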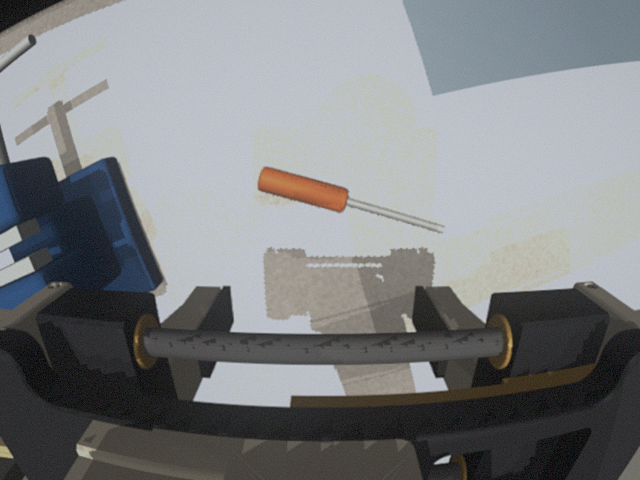

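{"name": "send_rows", "arguments": {
  "deltas": [
    {"dx": 0, "dy": 28.5, "dz": 31.4, "ax": 0.78, "ay": 0, "az": 0, "fingers": 1}
  ]
}}

```text
clock: 0.42
tool_pos: [0.2154, 0.6079, 0.2504]
orientation: [23.3, 89.9, -87.6]
force: [-0.5, -0.3, -0.2]
opening: 0.0874
```

{"name": "send_rows", "arguments": {
  "deltas": [
    {"dx": 0, "dy": 30.5, "dz": 29.4, "ax": 0.78, "ay": 0, "az": 0, "fingers": 1},
    {"dx": 0, "dy": 32.4, "dz": 27.2, "ax": 0.78, "ay": 0, "az": 0, "fingers": 1},
    {"dx": 0, "dy": 34.2, "dz": 25, "ax": 0.78, "ay": 0, "az": 0, "fingers": 1},
    {"dx": 0, "dy": 35.8, "dz": 22.6, "ax": 0.78, "ay": 0, "az": 0, "fingers": 1},
    {"dx": 0, "dy": 37.3, "dz": 20.1, "ax": 0.78, "ay": 0, "az": 0, "fingers": 1},
    {"dx": 0, "dy": 38.5, "dz": 17.6, "ax": 0.78, "ay": 0, "az": 0, "fingers": 1},
    {"dx": 0, "dy": 39.6, "dz": 15, "ax": 0.78, "ay": 0, "az": 0, "fingers": 1},
    {"dx": 0, "dy": 40.6, "dz": 12.2, "ax": 0.78, "ay": 0, "az": 0, "fingers": 1}
  ]
}}

```text
clock: 1.42
tool_pos: [0.3599, 0.2986, 0.2518]
orientation: [-158.2, 90.0, 59.5]
force: [0.9, 0.3, 0.1]
opening: 0.0877
```

{"name": "send_rows", "arguments": {
  "deltas": [
    {"dx": 0, "dy": 41.3, "dz": 15.6, "ax": 0.76, "ay": 0, "az": 0, "fingers": 1},
    {"dx": 0, "dy": 42.2, "dz": 12.8, "ax": 0.76, "ay": 0, "az": 0, "fingers": 1},
    {"dx": 0, "dy": 43, "dz": 10, "ax": 0.76, "ay": 0, "az": 0, "fingers": 1},
    {"dx": 0, "dy": 43.5, "dz": 7.1, "ax": 0.76, "ay": 0, "az": 0, "fingers": 1},
    {"dx": 0, "dy": 43.9, "dz": 4.2, "ax": 0.76, "ay": 0, "az": 0, "fingers": 1},
    {"dx": 0, "dy": 44.1, "dz": 1.2, "ax": 0.76, "ay": 0, "az": 0, "fingers": 1},
    {"dx": 0, "dy": 44.1, "dz": -1.7, "ax": 0.76, "ay": 0, "az": 0, "fingers": 1},
    {"dx": 0, "dy": 43.9, "dz": -4.6, "ax": 0.76, "ay": 0, "az": 0, "fingers": 1},
    {"dx": 0, "dy": 43.5, "dz": -7.6, "ax": 0.76, "ay": 0, "az": 0, "fingers": 1},
    {"dx": 0, "dy": 0, "dz": 0, "ax": 0, "ay": 0, "az": 0, "fingers": 1}
  ]
}}

```text
clock: 2.68
tool_pos: [0.4773, -0.0817, 0.2513]
orientation: [27.3, 90.0, -149.3]
force: [-1.2, 0.3, -0.1]
opening: 0.0877
```

```bash
python3 - <<'E'
from plant import ctrl
from h import *
np.set_printoptions(precision=4,suppress=True)
o=ctrl.get_obs(); R,p=pose(o); print(R,p,o["joint_pos"],o["force"],o["clock"])
s=ctrl.snapshot("wrist"); cv2.imwrite("pics/w2.png",s["image"])
np.savez("w2.npz",R=R,p=p)
E
```

```text
[[-0.0006  0.0589 -0.9983]
 [-0.0004 -0.9983 -0.0589]
 [-1.      0.0003  0.0007]] [ 0.4773 -0.0817  0.2513] [ 13.6298   2.3329 -22.6272   0.0139 -65.081  -10.2567] [-1.2135  0.3057 -0.0745] 2.675
```

View pics/w2.png

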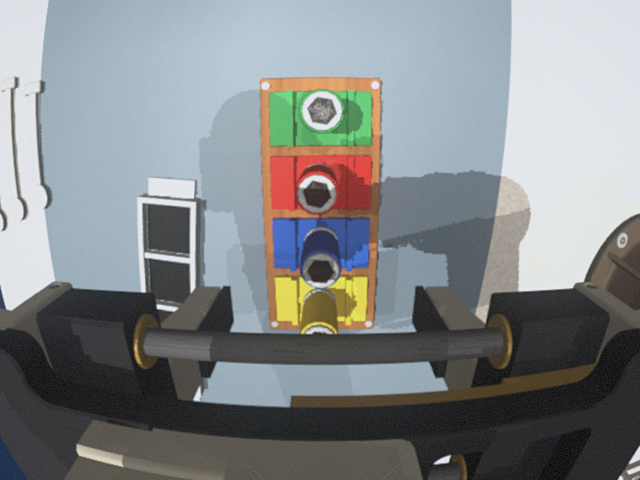

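```bash
cat >> h.py <<'E'
W=dict(f=371.64829954431775,cx=322.4341607447601,cy=241.97350357926263)
HE=np.array([[-0.0005,-0.2968,0.9549,-0.133],[-0.0003,-0.9549,-0.2968,0.0803],[1,-0.0004,0.0004,-0.0001],[0,0,0,1]])
def wray(R,p,uv,z):
    d=np.array([uv[0]-W['cx'],uv[1]-W['cy']]); r=np.hypot(*d); th=r/W['f']
    v=np.r_[d/max(r,1e-9)*np.sin(th),np.cos(th)]
    v=R@HE[:3,:3]@v; C=R@HE[:3,3]+p
    return C+v*(z-C[2])/v[2]
E
python3 - <<'E'
from h import *
np.set_printoptions(precision=4,suppress=True)
d=np.load("w2.npz");R,p=d["R"],d["p"]
im=cv2.imread("pics/w2.png"); hsv=cv2.cvtColor(im,cv2.COLOR_BGR2HSV); S,V=hsv[...,1].astype(int),hsv[...,2].astype(int)
m=np.zeros(V.shape,bool); m[80:292,266:374]=1
for i,st,c,l in blobs(m&(S<70)&(V>150),60,3000):
    hull=cv2.convexHull(np.argwhere(l==i)[:,::-1].astype(np.float32)); (q,r)=cv2.minEnclosingCircle(hull)
    print(st,q,r,wray(R,p,q,.098)[:2])
# board corners (screws) z=.012
for q in [(265,86),(376,86),(274,324),(371,324)]: print(q,wray(R,p,q,.012)[:2])
E
```

```text
[302  91  41  40 726] (321.70709228515625, 110.75798797607422) 20.4423770904541 [ 0.4833 -0.1767]
[314 104  16  15  96] (321.5, 110.19999694824219) 8.1542387008667 [ 0.4834 -0.1771]
[299 175  36  17 269] (316.5, 186.5) 17.507240295410156 [ 0.4839 -0.1179]
[306 280  30   8 141] (320.5, 281.5) 14.508718490600586 [ 0.4762 -0.0384]
(265, 86) [ 0.541  -0.2041]
(376, 86) [ 0.4317 -0.2103]
(274, 324) [0.5249 0.0557]
(371, 324) [0.4132 0.0492]
```

```bash
cat >> h.py <<'E'
def go(x,y,z,h):
    from plant import ctrl
    o=ctrl.get_obs(); R,p=pose(o); t=np.array([x,y,z])
    Rt=down(h); print("pos",np.round(p,4),"clk",o["clock"],"open",o["opening"],"F",np.round(o["force"],1),"tilt",np.round(R[2],4))
    print("d mm in tool:",np.round(R.T@(t-p)*1000,1),"d in target frame:",np.round(Rt.T@(t-p)*1000,1),"rot units:",np.round(np.degrees(Ro.from_matrix(R.T@Rt).as_rotvec())/5,3))
E
python3 -c "
from h import *
go(.484,-.1767,.068,-176.4)"
```

```text
pos [ 0.477  -0.0806  0.2513] clk 2.725 open 0.08747874951674277 F [-0.4  0.6 -0.1] tilt [-1.e+00  0.e+00  6.e-04]
d mm in tool: [183.3  96.3  -1.3] d in target frame: [183.3  96.3  -1. ] rot units: [-0.024  0.007 -0.   ]
```

{"name": "send_rows", "arguments": {
  "deltas": [
    {"dx": 0, "dy": 40, "dz": 0, "ax": 0, "ay": 0, "az": 0, "fingers": 1},
    {"dx": 0, "dy": 40, "dz": -1, "ax": 0, "ay": 0, "az": 0, "fingers": 1},
    {"dx": 20, "dy": 16, "dz": 0, "ax": 0, "ay": 0, "az": 0, "fingers": 1},
    {"dx": 45, "dy": 0, "dz": 0, "ax": 0, "ay": 0, "az": 0, "fingers": 1},
    {"dx": 25, "dy": 0, "dz": 0, "ax": 0, "ay": 0, "az": 0, "fingers": 1},
    {"dx": 0, "dy": 0, "dz": 0, "ax": 0, "ay": 0, "az": 0, "fingers": 1}
  ]
}}

```text
clock: 3.48
tool_pos: [0.4829, -0.1743, 0.1601]
orientation: [-6.5, 89.8, 177.2]
force: [0.8, 0.6, 0.2]
opening: 0.0877
```

```bash
python3 - <<'E'
from plant import ctrl
from h import *
np.set_printoptions(precision=4,suppress=True)
go(.484,-.1767,.068,-176.4)
s=ctrl.snapshot("wrist"); cv2.imwrite("pics/w3.png",s["image"])
E
```

```text
pos [ 0.4829 -0.1743  0.1601] clk 3.475 open 0.08773656048703554 F [0.8 0.6 0.2] tilt [-1.     -0.0004  0.0037]
d mm in tool: [92.1  2.5 -1.3] d in target frame: [92.1  2.5 -1. ] rot units: [0.021 0.042 0.005]
```

View pics/w3.png

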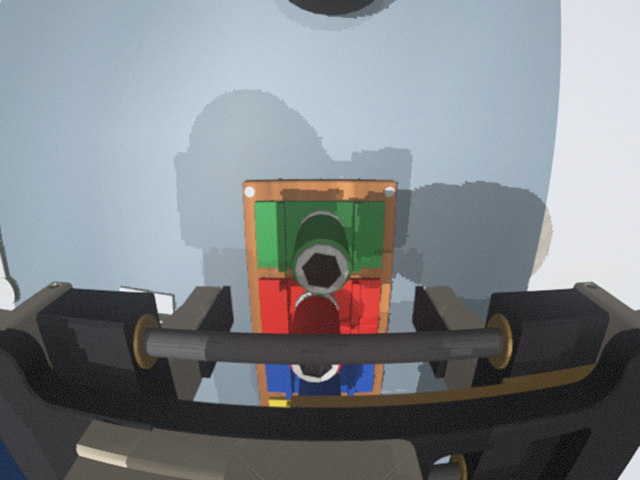

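```bash
python3 - <<'E'
from plant import ctrl
from h import *
R,p=pose(ctrl.get_obs())
print(wray(R,p,(322,268),.098),wray(R,p,(317,358),.098)); go(.484,-.1767,.068,-176.4)
E
```

```text
[ 0.48449413 -0.17817907  0.098     ] [ 0.48369458 -0.11620428  0.098     ]
pos [ 0.4841 -0.1745  0.1617] clk 3.525 open 0.08764863188138726 F [ 0.6 -0.3 -0.6] tilt [-1.0e+00  2.0e-04  1.1e-03]
d mm in tool: [93.7  2.2  0.1] d in target frame: [93.7  2.2  0.2] rot units: [ 0.025  0.012 -0.002]
```

{"name": "send_rows", "arguments": {
  "deltas": [
    {"dx": 30, "dy": 2.5, "dz": 0, "ax": 0, "ay": 0, "az": 0, "fingers": 1},
    {"dx": 35, "dy": 0, "dz": 0, "ax": 0, "ay": 0, "az": 0, "fingers": 1},
    {"dx": 18, "dy": 0, "dz": 0, "ax": 0, "ay": 0, "az": 0, "fingers": 1},
    {"dx": 9.5, "dy": 0, "dz": 0, "ax": 0, "ay": 0, "az": 0, "fingers": 1},
    {"dx": 0, "dy": 0, "dz": 0, "ax": 0, "ay": 0, "az": 0, "fingers": 1},
    {"dx": 0, "dy": 0, "dz": 0, "ax": 0, "ay": 0, "az": 0, "fingers": 0},
    {"dx": 0, "dy": 0, "dz": 0, "ax": 0, "ay": 0, "az": 0, "fingers": 0},
    {"dx": 0, "dy": 0, "dz": 0, "ax": 0, "ay": 0, "az": 0, "fingers": 0},
    {"dx": 0, "dy": 0, "dz": 0, "ax": 0, "ay": 0, "az": 0, "fingers": 0},
    {"dx": 0, "dy": 0, "dz": 0, "ax": 0, "ay": 0, "az": 0, "fingers": 0},
    {"dx": 0, "dy": 0, "dz": 0, "ax": 0, "ay": 0, "az": 0, "fingers": 0}
  ]
}}

```text
clock: 4.9
tool_pos: [0.4841, -0.1777, 0.069]
orientation: [-2.5, 90.0, -178.8]
force: [0.7, -0.2, -0.0]
opening: 0.0355
```

```bash
python3 - <<'E'
from plant import ctrl
from h import *
R,p=pose(ctrl.get_obs())
go(.6582,.1406,.20,176.8)
s=ctrl.snapshot("wrist"); cv2.imwrite("pics/w4.png",s["image"])
E
```

```text
pos [ 0.4841 -0.1777  0.069 ] clk 4.9 open 0.03547880374787001 F [ 0.7 -0.2 -0. ] tilt [-1.e+00 -0.e+00  3.e-04]
d mm in tool: [-131.  -306.6 -193.8] d in target frame: [-131.  -327.5 -156. ] rot units: [ 1.367  0.003 -0.   ]
```

View pics/w4.png

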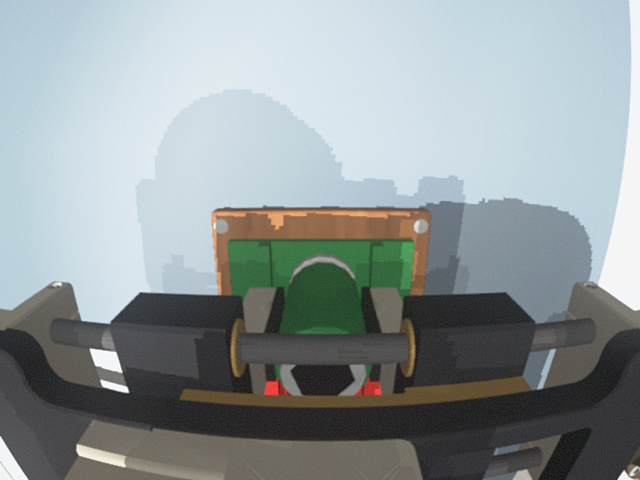

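{"name": "send_rows", "arguments": {
  "deltas": [
    {"dx": -10, "dy": 0, "dz": 0, "ax": 0, "ay": 0, "az": 0, "fingers": 0},
    {"dx": -25, "dy": 0, "dz": 0, "ax": 0, "ay": 0, "az": 0, "fingers": 0},
    {"dx": -40, "dy": 0, "dz": 0, "ax": 0, "ay": 0, "az": 0, "fingers": 0},
    {"dx": -36, "dy": 0, "dz": 0, "ax": 0.68, "ay": 0, "az": 0, "fingers": 0},
    {"dx": -20, "dy": 0, "dz": 0, "ax": 0.68, "ay": 0, "az": 0, "fingers": 0}
  ]
}}

```text
clock: 5.58
tool_pos: [0.4848, -0.1777, 0.2028]
orientation: [-179.9, 89.8, -3.2]
force: [-0.5, -0.4, -1.3]
opening: 0.0356
```

{"name": "send_rows", "arguments": {
  "deltas": [
    {"dx": 0, "dy": -15, "dz": -7, "ax": 0, "ay": 0, "az": 0, "fingers": 0},
    {"dx": 0, "dy": -30, "dz": -15, "ax": 0, "ay": 0, "az": 0, "fingers": 0},
    {"dx": 0, "dy": -36, "dz": -18, "ax": 0, "ay": 0, "az": 0, "fingers": 0},
    {"dx": 0, "dy": -36, "dz": -18, "ax": 0, "ay": 0, "az": 0, "fingers": 0},
    {"dx": 0, "dy": -36, "dz": -18, "ax": 0, "ay": 0, "az": 0, "fingers": 0},
    {"dx": 0, "dy": -36, "dz": -18, "ax": 0, "ay": 0, "az": 0, "fingers": 0},
    {"dx": 0, "dy": -36, "dz": -18, "ax": 0, "ay": 0, "az": 0, "fingers": 0},
    {"dx": 0, "dy": -36, "dz": -18, "ax": 0, "ay": 0, "az": 0, "fingers": 0},
    {"dx": 0, "dy": -36, "dz": -16, "ax": 0, "ay": 0, "az": 0, "fingers": 0},
    {"dx": 0, "dy": -21, "dz": -7, "ax": 0, "ay": 0, "az": 0, "fingers": 0},
    {"dx": 0, "dy": -9, "dz": -3, "ax": 0, "ay": 0, "az": 0, "fingers": 0},
    {"dx": 0, "dy": 0, "dz": 0, "ax": 0, "ay": 0, "az": 0, "fingers": 0}
  ]
}}

```text
clock: 7.08
tool_pos: [0.6577, 0.1404, 0.1995]
orientation: [24.5, 89.9, -158.6]
force: [0.2, -0.3, -1.8]
opening: 0.0357
```

```bash
python3 - <<'E'
from plant import ctrl
from h import *
R,p=pose(ctrl.get_obs())
np.savez("w5.npz",R=R,p=p)
go(.6582,.1406,.057,176.8)
s=ctrl.snapshot("wrist"); cv2.imwrite("pics/w5.png",s["image"])
E
```

```text
pos [0.6577 0.1404 0.1995] clk 7.075 open 0.03569765411771295 F [ 0.2 -0.3 -1.8] tilt [-1.e+00  5.e-04  1.e-03]
d mm in tool: [142.5  -0.3  -0.7] d in target frame: [142.5  -0.2  -0.5] rot units: [ 0.015  0.011 -0.005]
```

View pics/w5.png

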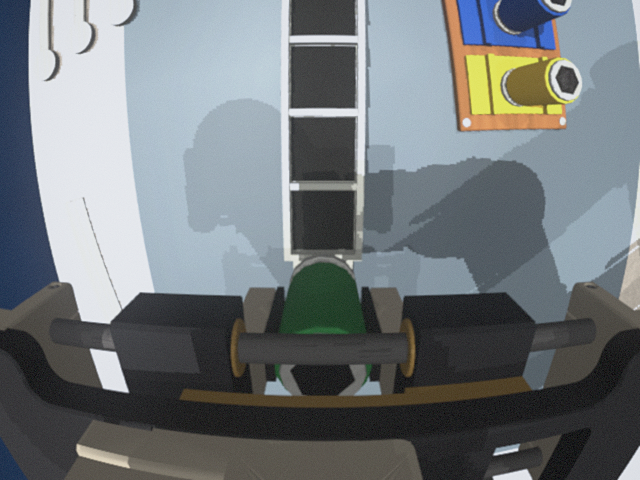

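```bash
python3 - <<'E'
from h import *
np.set_printoptions(precision=4,suppress=True)
d=np.load("w5.npz");R,p=d["R"],d["p"]
for q in [(288,253),(357,253),(288,186),(358,186),(288,112),(361,112),(288,40),(360,40)]: print(q,wray(R,p,q,.018)[:2])
im=cv2.imread("pics/w5.png");cv2.imwrite("pics/w5z.png",cv2.resize(im[0:265,270:380],None,fx=2.2,fy=2.2))
E
```

```text
(288, 253) [0.6898 0.1664]
(357, 253) [0.628  0.1698]
(288, 186) [0.685  0.1061]
(358, 186) [0.6253 0.1094]
(288, 112) [0.6808 0.0431]
(361, 112) [0.6201 0.0463]
(288, 40) [ 0.6773 -0.0195]
(360, 40) [ 0.6175 -0.0163]
```

View pics/w5z.png

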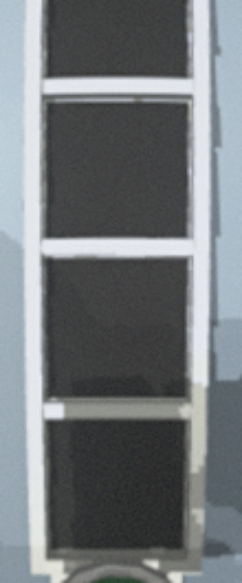

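{"name": "send_rows", "arguments": {
  "deltas": [
    {"dx": 20, "dy": 0, "dz": 0, "ax": 0, "ay": 0, "az": 0, "fingers": 0},
    {"dx": 40, "dy": 0, "dz": 0, "ax": 0, "ay": 0, "az": 0, "fingers": 0},
    {"dx": 40, "dy": 0, "dz": 0, "ax": 0, "ay": 0, "az": 0, "fingers": 0},
    {"dx": 25, "dy": 0, "dz": 0, "ax": 0, "ay": 0, "az": 0, "fingers": 0},
    {"dx": 10, "dy": 0, "dz": 0, "ax": 0, "ay": 0, "az": 0, "fingers": 0},
    {"dx": 4, "dy": 0, "dz": 0, "ax": 0, "ay": 0, "az": 0, "fingers": 0},
    {"dx": 0, "dy": 0, "dz": 0, "ax": 0, "ay": 0, "az": 0, "fingers": 0}
  ]
}}

```text
clock: 8.0
tool_pos: [0.6586, 0.1402, 0.0621]
orientation: [-154.7, 89.9, 22.1]
force: [0.3, -0.1, -2.3]
opening: 0.0353
```

{"name": "send_rows", "arguments": {
  "deltas": [
    {"dx": 1, "dy": 0, "dz": 0, "ax": 0, "ay": 0, "az": 0, "fingers": 0},
    {"dx": 1, "dy": 0, "dz": 0, "ax": 0, "ay": 0, "az": 0, "fingers": 0},
    {"dx": 1, "dy": 0, "dz": 0, "ax": 0, "ay": 0, "az": 0, "fingers": 0},
    {"dx": 0, "dy": 0, "dz": 0, "ax": 0, "ay": 0, "az": 0, "fingers": 0}
  ]
}}

```text
clock: 8.5
tool_pos: [0.658, 0.1403, 0.058]
orientation: [17.7, 90.0, -165.5]
force: [0.2, -0.1, -2.3]
opening: 0.0351
```

{"name": "send_rows", "arguments": {
  "deltas": [
    {"dx": 0.5, "dy": 0, "dz": 0, "ax": 0, "ay": 0, "az": 0, "fingers": 0},
    {"dx": 0, "dy": 0, "dz": 0, "ax": 0, "ay": 0, "az": 0, "fingers": 0}
  ]
}}

```text
clock: 8.75
tool_pos: [0.658, 0.1402, 0.0575]
orientation: [43.6, 90.0, -139.5]
force: [0.4, 0.3, -2.3]
opening: 0.0357
```

{"name": "send_rows", "arguments": {
  "deltas": [
    {"dx": 0.5, "dy": 0, "dz": 0, "ax": 0, "ay": 0, "az": 0, "fingers": 0},
    {"dx": 0, "dy": 0, "dz": 0, "ax": 0, "ay": 0, "az": 0, "fingers": 0}
  ]
}}

```text
clock: 9.0
tool_pos: [0.6581, 0.1403, 0.0571]
orientation: [167.7, 90.0, -15.5]
force: [0.3, -0.0, -0.5]
opening: 0.0355
```

{"name": "send_rows", "arguments": {
  "deltas": [
    {"dx": 0.5, "dy": 0, "dz": 0, "ax": 0, "ay": 0, "az": 0, "fingers": 0},
    {"dx": 0, "dy": 0, "dz": 0, "ax": 0, "ay": 0, "az": 0, "fingers": 0}
  ]
}}

```text
clock: 9.25
tool_pos: [0.6581, 0.1403, 0.0571]
orientation: [-172.3, 90.0, 4.6]
force: [-2.7, 1.0, 4.8]
opening: 0.0355
```

{"name": "send_rows", "arguments": {
  "deltas": [
    {"dx": 0, "dy": 0, "dz": 0, "ax": 0, "ay": 0, "az": 0, "fingers": 0.5},
    {"dx": 0, "dy": 0, "dz": 0, "ax": 0, "ay": 0, "az": 0, "fingers": 0.7},
    {"dx": 0, "dy": 0, "dz": 0, "ax": 0, "ay": 0, "az": 0, "fingers": 1},
    {"dx": 0, "dy": 0, "dz": 0, "ax": 0, "ay": 0, "az": 0, "fingers": 1},
    {"dx": 0, "dy": 0, "dz": 0, "ax": 0, "ay": 0, "az": 0, "fingers": 1},
    {"dx": -15, "dy": 0, "dz": 0, "ax": 0, "ay": 0, "az": 0, "fingers": 1},
    {"dx": -40, "dy": 0, "dz": 0, "ax": 0, "ay": 0, "az": 0, "fingers": 1},
    {"dx": -40, "dy": 0, "dz": 0, "ax": 0, "ay": 0, "az": 0, "fingers": 1},
    {"dx": -28, "dy": 0, "dz": 0, "ax": 0, "ay": 0, "az": 0, "fingers": 1},
    {"dx": 0, "dy": 0, "dz": 0, "ax": 0, "ay": 0, "az": 0, "fingers": 1}
  ]
}}

```text
clock: 10.5
tool_pos: [0.6596, 0.1408, 0.184]
orientation: [-155.1, 89.6, 21.8]
force: [-0.4, 0.2, -0.5]
opening: 0.0873
```

```bash
python3 - <<'E'
from h import *
go(.4830,-.1135,.18,-176.4)
E
```

```text
pos [0.6596 0.1408 0.184 ] clk 10.5 open 0.08729367783419335 F [-0.4  0.2 -0.5] tilt [-1.     -0.0027 -0.0058]
d mm in tool: [  2.3 263.6 162.5] d in target frame: [  4.  242.7 192.3] rot units: [-1.348 -0.069  0.027]
```

{"name": "send_rows", "arguments": {
  "deltas": [
    {"dx": 0, "dy": 20, "dz": 12, "ax": 0, "ay": 0, "az": 0, "fingers": 1},
    {"dx": 0, "dy": 40, "dz": 25, "ax": 0, "ay": 0, "az": 0, "fingers": 1},
    {"dx": 0, "dy": 45, "dz": 28, "ax": 0, "ay": 0, "az": 0, "fingers": 1},
    {"dx": 0, "dy": 45, "dz": 28, "ax": 0, "ay": 0, "az": 0, "fingers": 1},
    {"dx": 0, "dy": 45, "dz": 28, "ax": 0, "ay": 0, "az": 0, "fingers": 1},
    {"dx": 0, "dy": 40, "dz": 25, "ax": 0, "ay": 0, "az": 0, "fingers": 1},
    {"dx": 0, "dy": 28, "dz": 16, "ax": 0, "ay": 0, "az": 0, "fingers": 1},
    {"dx": 0, "dy": 0, "dz": 0, "ax": -0.68, "ay": 0, "az": 0, "fingers": 1},
    {"dx": 0, "dy": 0, "dz": 0, "ax": -0.68, "ay": 0, "az": 0, "fingers": 1},
    {"dx": 0, "dy": 0, "dz": 0, "ax": 0, "ay": 0, "az": 0, "fingers": 1},
    {"dx": 0, "dy": 0, "dz": 0, "ax": 0, "ay": 0, "az": 0, "fingers": 1}
  ]
}}

```text
clock: 11.88
tool_pos: [0.4817, -0.1134, 0.1796]
orientation: [-20.3, 90.0, 163.2]
force: [-0.4, -0.0, 0.4]
opening: 0.0874
```

```bash
python3 - <<'E'
from plant import ctrl
from h import *
R,p=pose(ctrl.get_obs())
np.savez("w6.npz",R=R,p=p)
go(.483,-.1135,.068,-176.4)
s=ctrl.snapshot("wrist"); cv2.imwrite("pics/w6.png",s["image"])
s=ctrl.snapshot("scene"); cv2.imwrite("pics/s6.png",cv2.resize(s["image"][195:320,215:405],None,fx=4,fy=4))
E
```

```text
pos [ 0.4817 -0.1134  0.1796] clk 11.875 open 0.08744568992683088 F [-0.4 -0.   0.4] tilt [-1.e+00 -0.e+00  1.e-04]
d mm in tool: [111.6   0.2  -1.3] d in target frame: [111.6   0.2  -1.3] rot units: [-0.007  0.002  0.001]
```

View pics/w6.png

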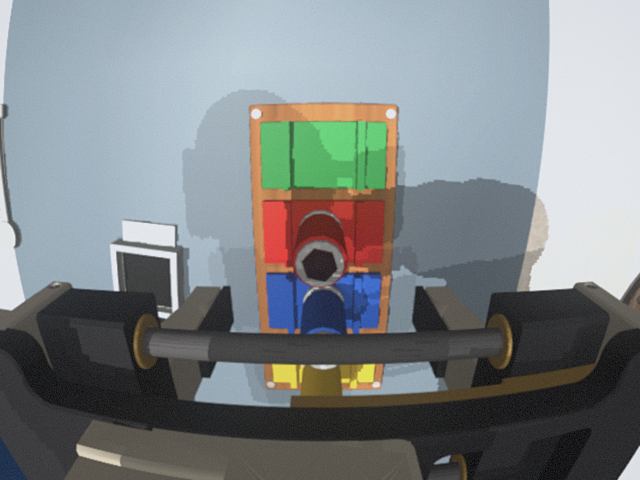

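View pics/s6.png

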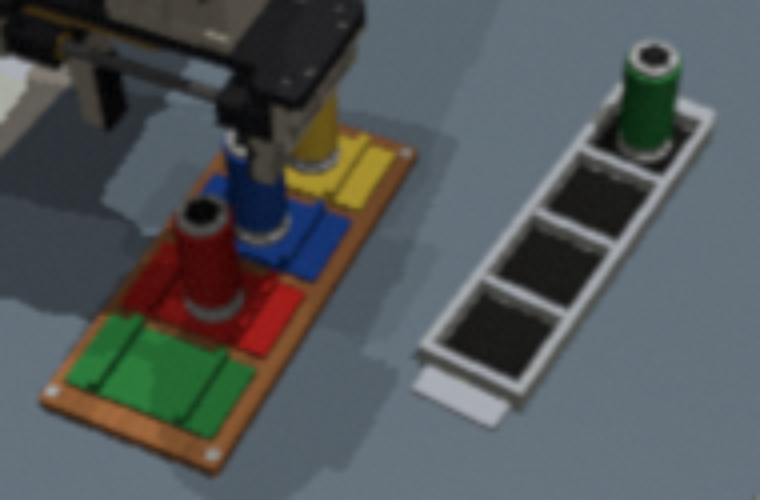

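```bash
python3 - <<'E'
from plant import ctrl
from h import *
d=np.load("w6.npz");R,p=d["R"],d["p"]
print(wray(R,p,(321.5,261.5),.098),wray(R,p,(323,344),.098)); go(.483,-.1145,.068,-176.4)
E
```

```text
[ 0.48233483 -0.11434955  0.098     ] [ 0.47765771 -0.05448011  0.098     ]
pos [ 0.4818 -0.1133  0.1795] clk 11.975 open 0.08778876865750562 F [-0.3 -0.8  0.5] tilt [-1.e+00 -0.e+00  2.e-04]
d mm in tool: [111.5   1.3  -1.2] d in target frame: [111.5   1.3  -1.1] rot units: [0.    0.002 0.   ]
```

{"name": "send_rows", "arguments": {
  "deltas": [
    {"dx": 25, "dy": 0.5, "dz": -1, "ax": 0, "ay": 0, "az": 0, "fingers": 1},
    {"dx": 40, "dy": 0, "dz": 0, "ax": 0, "ay": 0, "az": 0, "fingers": 1},
    {"dx": 28, "dy": 0, "dz": 0, "ax": 0, "ay": 0, "az": 0, "fingers": 1},
    {"dx": 12, "dy": 0, "dz": 0, "ax": 0, "ay": 0, "az": 0, "fingers": 1},
    {"dx": 6, "dy": 0, "dz": 0, "ax": 0, "ay": 0, "az": 0, "fingers": 1},
    {"dx": 0, "dy": 0, "dz": 0, "ax": 0, "ay": 0, "az": 0, "fingers": 1},
    {"dx": 0, "dy": 0, "dz": 0, "ax": 0, "ay": 0, "az": 0, "fingers": 0},
    {"dx": 0, "dy": 0, "dz": 0, "ax": 0, "ay": 0, "az": 0, "fingers": 0},
    {"dx": 0, "dy": 0, "dz": 0, "ax": 0, "ay": 0, "az": 0, "fingers": 0},
    {"dx": 0, "dy": 0, "dz": 0, "ax": 0, "ay": 0, "az": 0, "fingers": 0},
    {"dx": 0, "dy": 0, "dz": 0, "ax": 0, "ay": 0, "az": 0, "fingers": 0},
    {"dx": 0, "dy": 0, "dz": 0, "ax": 0, "ay": 0, "az": 0, "fingers": 0}
  ]
}}

```text
clock: 13.48
tool_pos: [0.483, -0.1138, 0.0686]
orientation: [178.7, 90.0, 2.4]
force: [1.5, -0.2, 1.1]
opening: 0.0353
```

```bash
python3 - <<'E'
from h import *
go(.6543,.0765,.20,176.8)
E
```

```text
pos [ 0.483  -0.1138  0.0686] clk 13.475 open 0.035305775170064536 F [ 1.5 -0.2  1.1] tilt [-1.e+00  0.e+00 -3.e-04]
d mm in tool: [-131.3 -179.1 -183.1] d in target frame: [-131.4 -199.6 -160.4] rot units: [ 1.368 -0.004  0.   ]
```

{"name": "send_rows", "arguments": {
  "deltas": [
    {"dx": -10, "dy": 0, "dz": 0, "ax": 0, "ay": 0, "az": 0, "fingers": 0},
    {"dx": -25, "dy": 0, "dz": 0, "ax": 0, "ay": 0, "az": 0, "fingers": 0},
    {"dx": -40, "dy": 0, "dz": 0, "ax": 0, "ay": 0, "az": 0, "fingers": 0},
    {"dx": -36, "dy": 0, "dz": 0, "ax": 0.68, "ay": 0, "az": 0, "fingers": 0},
    {"dx": -20, "dy": 0, "dz": 0, "ax": 0.68, "ay": 0, "az": 0, "fingers": 0}
  ]
}}

```text
clock: 14.1
tool_pos: [0.4832, -0.1138, 0.2021]
orientation: [-170.9, 89.9, 5.8]
force: [-0.1, -0.5, -2.5]
opening: 0.0353
```

{"name": "send_rows", "arguments": {
  "deltas": [
    {"dx": 0, "dy": -12, "dz": -10, "ax": 0, "ay": 0, "az": 0, "fingers": 0},
    {"dx": 0, "dy": -28, "dz": -22, "ax": 0, "ay": 0, "az": 0, "fingers": 0},
    {"dx": 0, "dy": -34, "dz": -28, "ax": 0, "ay": 0, "az": 0, "fingers": 0},
    {"dx": 0, "dy": -34, "dz": -28, "ax": 0, "ay": 0, "az": 0, "fingers": 0},
    {"dx": 0, "dy": -34, "dz": -28, "ax": 0, "ay": 0, "az": 0, "fingers": 0},
    {"dx": 0, "dy": -30, "dz": -23, "ax": 0, "ay": 0, "az": 0, "fingers": 0},
    {"dx": 0, "dy": -18, "dz": -14, "ax": 0, "ay": 0, "az": 0, "fingers": 0},
    {"dx": 0, "dy": -9.5, "dz": -7, "ax": 0, "ay": 0, "az": 0, "fingers": 0},
    {"dx": 0, "dy": 0, "dz": 0, "ax": 0, "ay": 0, "az": 0, "fingers": 0},
    {"dx": 0, "dy": 0, "dz": 0, "ax": 0, "ay": 0, "az": 0, "fingers": 0}
  ]
}}

```text
clock: 15.35
tool_pos: [0.6529, 0.076, 0.1993]
orientation: [16.4, 90.0, -166.7]
force: [-0.1, -0.3, -2.3]
opening: 0.0357
```

```bash
python3 - <<'E'
from h import *
go(.6543,.0765,.0565,176.8)
E
```

```text
pos [0.6529 0.076  0.1993] clk 15.35 open 0.035719047980618715 F [-0.1 -0.3 -2.3] tilt [-1.e+00  2.e-04  7.e-04]
d mm in tool: [142.8  -0.6  -1.4] d in target frame: [142.8  -0.6  -1.3] rot units: [ 0.005  0.008 -0.002]
```

{"name": "send_rows", "arguments": {
  "deltas": [
    {"dx": 20, "dy": -0.5, "dz": -1, "ax": 0, "ay": 0, "az": 0, "fingers": 0},
    {"dx": 40, "dy": 0, "dz": 0, "ax": 0, "ay": 0, "az": 0, "fingers": 0},
    {"dx": 40, "dy": 0, "dz": 0, "ax": 0, "ay": 0, "az": 0, "fingers": 0},
    {"dx": 25, "dy": 0, "dz": 0, "ax": 0, "ay": 0, "az": 0, "fingers": 0},
    {"dx": 10, "dy": 0, "dz": 0, "ax": 0, "ay": 0, "az": 0, "fingers": 0},
    {"dx": 4, "dy": 0, "dz": 0, "ax": 0, "ay": 0, "az": 0, "fingers": 0},
    {"dx": 1, "dy": 0, "dz": 0, "ax": 0, "ay": 0, "az": 0, "fingers": 0},
    {"dx": 1, "dy": 0, "dz": 0, "ax": 0, "ay": 0, "az": 0, "fingers": 0},
    {"dx": 0, "dy": 0, "dz": 0, "ax": 0, "ay": 0, "az": 0, "fingers": 0}
  ]
}}

```text
clock: 16.48
tool_pos: [0.6549, 0.0771, 0.0592]
orientation: [-155.3, 89.9, 21.6]
force: [-0.1, -0.2, -2.2]
opening: 0.0355
```

{"name": "send_rows", "arguments": {
  "deltas": [
    {"dx": 0.5, "dy": 0, "dz": 0, "ax": 0, "ay": 0, "az": 0, "fingers": 0},
    {"dx": 0.5, "dy": 0, "dz": 0, "ax": 0, "ay": 0, "az": 0, "fingers": 0},
    {"dx": 0, "dy": 0, "dz": 0, "ax": 0, "ay": 0, "az": 0, "fingers": 0}
  ]
}}

```text
clock: 16.85
tool_pos: [0.6546, 0.077, 0.0575]
orientation: [15.5, 90.0, -167.7]
force: [-0.9, 0.1, -2.4]
opening: 0.0358
```

{"name": "send_rows", "arguments": {
  "deltas": [
    {"dx": 0.5, "dy": 0, "dz": 0, "ax": 0, "ay": 0, "az": 0, "fingers": 0},
    {"dx": 0, "dy": 0, "dz": 0, "ax": 0, "ay": 0, "az": 0, "fingers": 0}
  ]
}}

```text
clock: 17.1
tool_pos: [0.6546, 0.077, 0.057]
orientation: [59.1, 90.0, -124.0]
force: [-0.3, -0.4, -2.4]
opening: 0.0355
```

{"name": "send_rows", "arguments": {
  "deltas": [
    {"dx": 0.5, "dy": 0, "dz": 0, "ax": 0, "ay": 0, "az": 0, "fingers": 0},
    {"dx": 0, "dy": 0, "dz": 0, "ax": 0, "ay": 0, "az": 0, "fingers": 0}
  ]
}}

```text
clock: 17.35
tool_pos: [0.6547, 0.077, 0.0567]
orientation: [-170.4, 90.0, 6.4]
force: [-0.7, 0.0, 0.0]
opening: 0.0354
```

{"name": "send_rows", "arguments": {
  "deltas": [
    {"dx": 0.2, "dy": 0, "dz": 0, "ax": 0, "ay": 0, "az": 0, "fingers": 0},
    {"dx": 0, "dy": 0, "dz": 0, "ax": 0, "ay": 0, "az": 0, "fingers": 0.5},
    {"dx": 0, "dy": 0, "dz": 0, "ax": 0, "ay": 0, "az": 0, "fingers": 0.7},
    {"dx": 0, "dy": 0, "dz": 0, "ax": 0, "ay": 0, "az": 0, "fingers": 1},
    {"dx": 0, "dy": 0, "dz": 0, "ax": 0, "ay": 0, "az": 0, "fingers": 1},
    {"dx": 0, "dy": 0, "dz": 0, "ax": 0, "ay": 0, "az": 0, "fingers": 1},
    {"dx": -15, "dy": 0, "dz": 0, "ax": 0, "ay": 0, "az": 0, "fingers": 1},
    {"dx": -40, "dy": 0, "dz": 0, "ax": 0, "ay": 0, "az": 0, "fingers": 1},
    {"dx": -40, "dy": 0, "dz": 0, "ax": 0, "ay": 0, "az": 0, "fingers": 1},
    {"dx": -28, "dy": 0, "dz": 0, "ax": 0, "ay": 0, "az": 0, "fingers": 1},
    {"dx": 0, "dy": 0, "dz": 0, "ax": 0, "ay": 0, "az": 0, "fingers": 1}
  ]
}}

```text
clock: 18.73
tool_pos: [0.6562, 0.0774, 0.1837]
orientation: [-160.2, 89.6, 16.6]
force: [-0.1, 0.3, -0.1]
opening: 0.0879
```

```bash
python3 - <<'E'
from h import *
go(.4775,-.0485,.18,-176.4)
E
```

```text
pos [0.6562 0.0774 0.1837] clk 18.725 open 0.08794057502824305 F [-0.1  0.3 -0.1] tilt [-1.     -0.0021 -0.0059]
d mm in tool: [  2.4 135.5 171.6] d in target frame: [  3.7 114.4 186.2] rot units: [-1.348 -0.069  0.02 ]
```

{"name": "send_rows", "arguments": {
  "deltas": [
    {"dx": 0, "dy": 10, "dz": 13, "ax": 0, "ay": 0, "az": 0, "fingers": 1},
    {"dx": 0, "dy": 20, "dz": 25, "ax": 0, "ay": 0, "az": 0, "fingers": 1},
    {"dx": 0, "dy": 24, "dz": 31, "ax": 0, "ay": 0, "az": 0, "fingers": 1},
    {"dx": 0, "dy": 24, "dz": 31, "ax": 0, "ay": 0, "az": 0, "fingers": 1},
    {"dx": 0, "dy": 24, "dz": 31, "ax": 0, "ay": 0, "az": 0, "fingers": 1},
    {"dx": 0, "dy": 20, "dz": 25, "ax": 0, "ay": 0, "az": 0, "fingers": 1},
    {"dx": 0, "dy": 13.5, "dz": 14.5, "ax": 0, "ay": 0, "az": 0, "fingers": 1},
    {"dx": 0, "dy": 0, "dz": 0, "ax": -0.68, "ay": 0, "az": 0, "fingers": 1},
    {"dx": 0, "dy": 0, "dz": 0, "ax": -0.68, "ay": 0, "az": 0, "fingers": 1},
    {"dx": 0, "dy": 0, "dz": 0, "ax": 0, "ay": 0, "az": 0, "fingers": 1},
    {"dx": 0, "dy": 0, "dz": 0, "ax": 0, "ay": 0, "az": 0, "fingers": 1}
  ]
}}

```text
clock: 20.1
tool_pos: [0.4768, -0.049, 0.1792]
orientation: [12.3, 90.0, -164.1]
force: [1.1, -0.6, 0.1]
opening: 0.088
```

```bash
python3 - <<'E'
from plant import ctrl
from h import *
R,p=pose(ctrl.get_obs())
np.savez("w7.npz",R=R,p=p)
go(.4775,-.0485,.068,-176.4)
s=ctrl.snapshot("wrist"); cv2.imwrite("pics/w7.png",s["image"])
E
```

```text
pos [ 0.4768 -0.049   0.1792] clk 20.1 open 0.08801590874254972 F [ 1.1 -0.6  0.1] tilt [-1.e+00  1.e-04  5.e-04]
d mm in tool: [111.2  -0.5  -0.8] d in target frame: [111.2  -0.5  -0.7] rot units: [-0.007  0.005 -0.001]
```

View pics/w7.png

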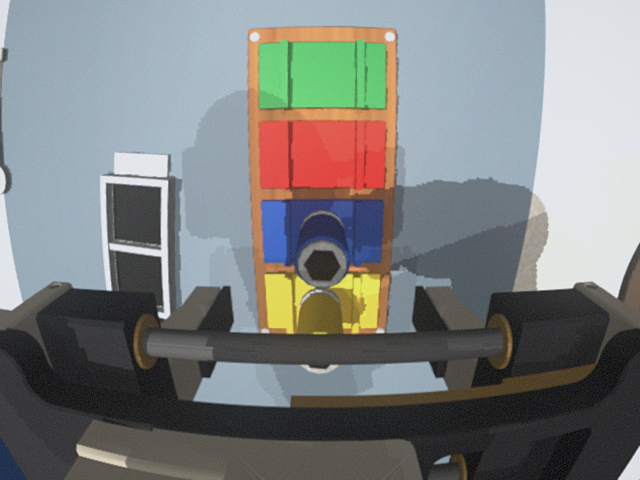

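{"name": "send_rows", "arguments": {
  "deltas": [
    {"dx": 25, "dy": 0, "dz": 0, "ax": 0, "ay": 0, "az": 0, "fingers": 1},
    {"dx": 40, "dy": 0, "dz": 0, "ax": 0, "ay": 0, "az": 0, "fingers": 1},
    {"dx": 28, "dy": 0, "dz": 0, "ax": 0, "ay": 0, "az": 0, "fingers": 1},
    {"dx": 12, "dy": 0, "dz": 0, "ax": 0, "ay": 0, "az": 0, "fingers": 1},
    {"dx": 6, "dy": 0, "dz": 0, "ax": 0, "ay": 0, "az": 0, "fingers": 1},
    {"dx": 0, "dy": 0, "dz": 0, "ax": 0, "ay": 0, "az": 0, "fingers": 1},
    {"dx": 0, "dy": 0, "dz": 0, "ax": 0, "ay": 0, "az": 0, "fingers": 0},
    {"dx": 0, "dy": 0, "dz": 0, "ax": 0, "ay": 0, "az": 0, "fingers": 0},
    {"dx": 0, "dy": 0, "dz": 0, "ax": 0, "ay": 0, "az": 0, "fingers": 0},
    {"dx": 0, "dy": 0, "dz": 0, "ax": 0, "ay": 0, "az": 0, "fingers": 0},
    {"dx": 0, "dy": 0, "dz": 0, "ax": 0, "ay": 0, "az": 0, "fingers": 0},
    {"dx": 0, "dy": 0, "dz": 0, "ax": 0, "ay": 0, "az": 0, "fingers": 0}
  ]
}}

```text
clock: 21.65
tool_pos: [0.477, -0.0489, 0.0684]
orientation: [-169.3, 90.0, 14.4]
force: [0.6, 0.2, 1.1]
opening: 0.0355
```

```bash
python3 - <<'E'
from h import *
go(.6505,.0125,.20,176.8)
E
```

```text
pos [ 0.477  -0.0489  0.0684] clk 21.65 open 0.035543481328973135 F [0.6 0.2 1.1] tilt [-1.e+00 -0.e+00 -1.e-04]
d mm in tool: [-131.6  -50.3 -177.1] d in target frame: [-131.6  -71.  -169.8] rot units: [ 1.368e+00 -1.000e-03  0.000e+00]
```

{"name": "send_rows", "arguments": {
  "deltas": [
    {"dx": -10, "dy": 0, "dz": 0, "ax": 0, "ay": 0, "az": 0, "fingers": 0},
    {"dx": -25, "dy": 0, "dz": 0, "ax": 0, "ay": 0, "az": 0, "fingers": 0},
    {"dx": -40, "dy": 0, "dz": 0, "ax": 0, "ay": 0, "az": 0, "fingers": 0},
    {"dx": -36, "dy": 0, "dz": 0, "ax": 0.68, "ay": 0, "az": 0, "fingers": 0},
    {"dx": -20, "dy": 0, "dz": 0, "ax": 0.68, "ay": 0, "az": 0, "fingers": 0}
  ]
}}

```text
clock: 22.28
tool_pos: [0.4773, -0.0489, 0.2019]
orientation: [-163.5, 89.8, 13.3]
force: [0.4, -0.8, -1.7]
opening: 0.0356
```

{"name": "send_rows", "arguments": {
  "deltas": [
    {"dx": 0, "dy": -5, "dz": -11, "ax": 0, "ay": 0, "az": 0, "fingers": 0},
    {"dx": 0, "dy": -10, "dz": -24, "ax": 0, "ay": 0, "az": 0, "fingers": 0},
    {"dx": 0, "dy": -12, "dz": -30, "ax": 0, "ay": 0, "az": 0, "fingers": 0},
    {"dx": 0, "dy": -12, "dz": -30, "ax": 0, "ay": 0, "az": 0, "fingers": 0},
    {"dx": 0, "dy": -12, "dz": -30, "ax": 0, "ay": 0, "az": 0, "fingers": 0},
    {"dx": 0, "dy": -10, "dz": -24, "ax": 0, "ay": 0, "az": 0, "fingers": 0},
    {"dx": 0, "dy": -6.5, "dz": -14, "ax": 0, "ay": 0, "az": 0, "fingers": 0},
    {"dx": 0, "dy": -3.5, "dz": -7.5, "ax": 0, "ay": 0, "az": 0, "fingers": 0},
    {"dx": 0, "dy": 0, "dz": 0, "ax": 0, "ay": 0, "az": 0, "fingers": 0},
    {"dx": 0, "dy": 0, "dz": 0, "ax": 0, "ay": 0, "az": 0, "fingers": 0}
  ]
}}

```text
clock: 23.52
tool_pos: [0.6504, 0.0124, 0.1995]
orientation: [-39.2, 90.0, 137.7]
force: [-0.6, -0.4, -1.8]
opening: 0.0361
```

```bash
python3 - <<'E'
from h import *
go(.6505,.0125,.0565,176.8)
E
```

```text
pos [0.6504 0.0124 0.1995] clk 23.525 open 0.036129978555917375 F [-0.6 -0.4 -1.8] tilt [-1.e+00 -1.e-04  2.e-04]
d mm in tool: [ 1.43e+02 -1.00e-01 -1.00e-01] d in target frame: [ 1.43e+02 -2.00e-01 -1.00e-01] rot units: [0.007 0.002 0.001]
```

Expected contact after about 143 mm.

{"name": "send_rows", "arguments": {
  "deltas": [
    {"dx": 20, "dy": 0, "dz": 0, "ax": 0, "ay": 0, "az": 0, "fingers": 0},
    {"dx": 40, "dy": 0, "dz": 0, "ax": 0, "ay": 0, "az": 0, "fingers": 0},
    {"dx": 40, "dy": 0, "dz": 0, "ax": 0, "ay": 0, "az": 0, "fingers": 0},
    {"dx": 25, "dy": 0, "dz": 0, "ax": 0, "ay": 0, "az": 0, "fingers": 0},
    {"dx": 10, "dy": 0, "dz": 0, "ax": 0, "ay": 0, "az": 0, "fingers": 0},
    {"dx": 4, "dy": 0, "dz": 0, "ax": 0, "ay": 0, "az": 0, "fingers": 0},
    {"dx": 1, "dy": 0, "dz": 0, "ax": 0, "ay": 0, "az": 0, "fingers": 0},
    {"dx": 1, "dy": 0, "dz": 0, "ax": 0, "ay": 0, "az": 0, "fingers": 0},
    {"dx": 0.5, "dy": 0, "dz": 0, "ax": 0, "ay": 0, "az": 0, "fingers": 0},
    {"dx": 0, "dy": 0, "dz": 0, "ax": 0, "ay": 0, "az": 0, "fingers": 0}
  ]
}}

```text
clock: 24.78
tool_pos: [0.6512, 0.0126, 0.0582]
orientation: [-159.4, 90.0, 17.5]
force: [-0.3, -0.1, -1.4]
opening: 0.0359
```

{"name": "send_rows", "arguments": {
  "deltas": [
    {"dx": 0.5, "dy": 0, "dz": 0, "ax": 0, "ay": 0, "az": 0, "fingers": 0},
    {"dx": 0, "dy": 0, "dz": 0, "ax": 0, "ay": 0, "az": 0, "fingers": 0}
  ]
}}

```text
clock: 25.02
tool_pos: [0.6511, 0.0125, 0.0573]
orientation: [45.8, 90.0, -137.4]
force: [-0.1, -0.8, -1.8]
opening: 0.0356
```

{"name": "send_rows", "arguments": {
  "deltas": [
    {"dx": 0.5, "dy": 0, "dz": 0, "ax": 0, "ay": 0, "az": 0, "fingers": 0},
    {"dx": 0, "dy": 0, "dz": 0, "ax": 0, "ay": 0, "az": 0, "fingers": 0}
  ]
}}

```text
clock: 25.28
tool_pos: [0.651, 0.0126, 0.0568]
orientation: [21.5, 90.0, -161.7]
force: [0.1, 0.4, -0.9]
opening: 0.0353
```

{"name": "send_rows", "arguments": {
  "deltas": [
    {"dx": 0.4, "dy": 0, "dz": 0, "ax": 0, "ay": 0, "az": 0, "fingers": 0},
    {"dx": 0, "dy": 0, "dz": 0, "ax": 0, "ay": 0, "az": 0, "fingers": 0}
  ]
}}

```text
clock: 25.52
tool_pos: [0.6511, 0.0126, 0.0565]
orientation: [-129.2, 90.0, 47.6]
force: [-0.3, 0.5, -1.7]
opening: 0.0355
```

{"name": "send_rows", "arguments": {
  "deltas": [
    {"dx": 0.4, "dy": 0, "dz": 0, "ax": 0, "ay": 0, "az": 0, "fingers": 0},
    {"dx": 0, "dy": 0, "dz": 0, "ax": 0, "ay": 0, "az": 0, "fingers": 0}
  ]
}}

```text
clock: 25.78
tool_pos: [0.6511, 0.0126, 0.0564]
orientation: [172.7, 90.0, -10.5]
force: [-1.9, 1.0, 2.9]
opening: 0.0356
```

Contact. Release and rise.

{"name": "send_rows", "arguments": {
  "deltas": [
    {"dx": 0, "dy": 0, "dz": 0, "ax": 0, "ay": 0, "az": 0, "fingers": 0.5},
    {"dx": 0, "dy": 0, "dz": 0, "ax": 0, "ay": 0, "az": 0, "fingers": 0.7},
    {"dx": 0, "dy": 0, "dz": 0, "ax": 0, "ay": 0, "az": 0, "fingers": 1},
    {"dx": 0, "dy": 0, "dz": 0, "ax": 0, "ay": 0, "az": 0, "fingers": 1},
    {"dx": 0, "dy": 0, "dz": 0, "ax": 0, "ay": 0, "az": 0, "fingers": 1},
    {"dx": -15, "dy": 0, "dz": 0, "ax": 0, "ay": 0, "az": 0, "fingers": 1},
    {"dx": -40, "dy": 0, "dz": 0, "ax": 0, "ay": 0, "az": 0, "fingers": 1},
    {"dx": -40, "dy": 0, "dz": 0, "ax": 0, "ay": 0, "az": 0, "fingers": 1},
    {"dx": -28, "dy": 0, "dz": 0, "ax": 0, "ay": 0, "az": 0, "fingers": 1},
    {"dx": 0, "dy": 0, "dz": 0, "ax": 0, "ay": 0, "az": 0, "fingers": 1},
    {"dx": 0, "dy": 0, "dz": 0, "ax": 0, "ay": 0, "az": 0, "fingers": 1}
  ]
}}

```text
clock: 27.15
tool_pos: [0.6508, 0.0126, 0.1795]
orientation: [-125.3, 90.0, 51.5]
force: [0.2, 0.1, -0.2]
opening: 0.0878
```

```bash
python3 - <<'E'
from h import *
go(.4738,.018,.18,-176.4)
E
```

```text
pos [0.6508 0.0126 0.1795] clk 27.15 open 0.0878157017929583 F [ 0.2  0.1 -0.2] tilt [-1.e+00 -4.e-04 -3.e-04]
d mm in tool: [ -0.6   4.4 177. ] d in target frame: [ -0.5 -16.5 176.3] rot units: [-1.355 -0.004  0.005]
```

{"name": "send_rows", "arguments": {
  "deltas": [
    {"dx": 0, "dy": 4.5, "dz": 13, "ax": 0, "ay": 0, "az": 0, "fingers": 1},
    {"dx": 0, "dy": 0, "dz": 26, "ax": 0, "ay": 0, "az": 0, "fingers": 1},
    {"dx": 0, "dy": 0, "dz": 32, "ax": 0, "ay": 0, "az": 0, "fingers": 1},
    {"dx": 0, "dy": 0, "dz": 32, "ax": 0, "ay": 0, "az": 0, "fingers": 1},
    {"dx": 0, "dy": 0, "dz": 32, "ax": 0, "ay": 0, "az": 0, "fingers": 1},
    {"dx": 0, "dy": 0, "dz": 26, "ax": 0, "ay": 0, "az": 0, "fingers": 1},
    {"dx": 0, "dy": 0, "dz": 16, "ax": 0, "ay": 0, "az": 0, "fingers": 1},
    {"dx": 0, "dy": 0, "dz": 0, "ax": -0.68, "ay": 0, "az": 0, "fingers": 1},
    {"dx": 0, "dy": 0, "dz": 0, "ax": -0.68, "ay": 0, "az": 0, "fingers": 1},
    {"dx": 0, "dy": 0, "dz": 0, "ax": 0, "ay": 0, "az": 0, "fingers": 1},
    {"dx": 0, "dy": 0, "dz": 0, "ax": 0, "ay": 0, "az": 0, "fingers": 1}
  ]
}}

```text
clock: 28.52
tool_pos: [0.474, 0.0177, 0.1788]
orientation: [22.8, 90.0, -153.6]
force: [0.0, 0.3, -0.0]
opening: 0.0871
```

```bash
python3 - <<'E'
from plant import ctrl
from h import *
R,p=pose(ctrl.get_obs())
go(.4738,.018,.068,-176.4)
s=ctrl.snapshot("wrist"); cv2.imwrite("pics/w8.png",s["image"])
print(wray(R,p,(322,262),.098))
E
```

```text
pos [0.474  0.0177 0.1788] clk 28.525 open 0.08712056110041533 F [ 0.   0.3 -0. ] tilt [-1.e+00  2.e-04  4.e-04]
d mm in tool: [ 1.108e+02 -3.000e-01  1.000e-01] d in target frame: [ 1.108e+02 -3.000e-01  1.000e-01] rot units: [-0.008  0.005 -0.002]
[0.47426841 0.01676959 0.098     ]
```

View pics/w8.png

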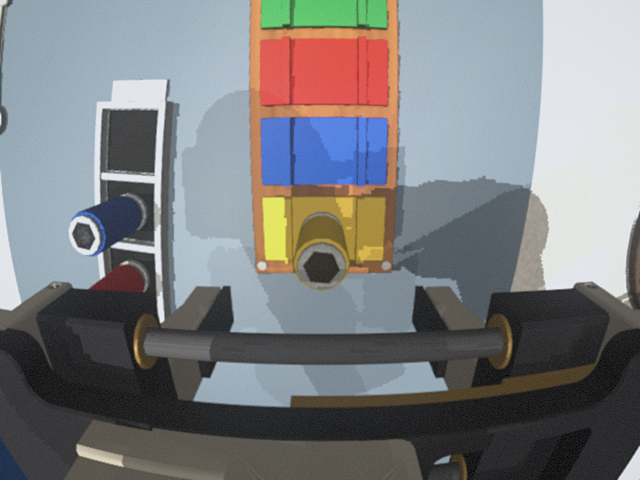

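Yellow ring at about (322, 265), aligned; blue and red stand upright in their pockets. Descend and grasp.

{"name": "send_rows", "arguments": {
  "deltas": [
    {"dx": 25, "dy": 0, "dz": 0, "ax": 0, "ay": 0, "az": 0, "fingers": 1},
    {"dx": 40, "dy": 0, "dz": 0, "ax": 0, "ay": 0, "az": 0, "fingers": 1},
    {"dx": 28, "dy": 0, "dz": 0, "ax": 0, "ay": 0, "az": 0, "fingers": 1},
    {"dx": 12, "dy": 0, "dz": 0, "ax": 0, "ay": 0, "az": 0, "fingers": 1},
    {"dx": 5.5, "dy": 0, "dz": 0, "ax": 0, "ay": 0, "az": 0, "fingers": 1},
    {"dx": 0, "dy": 0, "dz": 0, "ax": 0, "ay": 0, "az": 0, "fingers": 1},
    {"dx": 0, "dy": 0, "dz": 0, "ax": 0, "ay": 0, "az": 0, "fingers": 0},
    {"dx": 0, "dy": 0, "dz": 0, "ax": 0, "ay": 0, "az": 0, "fingers": 0},
    {"dx": 0, "dy": 0, "dz": 0, "ax": 0, "ay": 0, "az": 0, "fingers": 0},
    {"dx": 0, "dy": 0, "dz": 0, "ax": 0, "ay": 0, "az": 0, "fingers": 0},
    {"dx": 0, "dy": 0, "dz": 0, "ax": 0, "ay": 0, "az": 0, "fingers": 0},
    {"dx": 0, "dy": 0, "dz": 0, "ax": 0, "ay": 0, "az": 0, "fingers": 0}
  ]
}}

```text
clock: 30.08
tool_pos: [0.4742, 0.0179, 0.0686]
orientation: [-174.8, 90.0, 8.8]
force: [-0.3, 0.9, 0.8]
opening: 0.0353
```

```bash
python3 - <<'E'
from h import *
go(.6472,-.0515,.20,176.8)
E
```

```text
pos [0.4742 0.0179 0.0686] clk 30.075 open 0.03534284012413747 F [-0.3  0.9  0.8] tilt [-1.e+00 -0.e+00 -2.e-04]
d mm in tool: [-131.4   80.2 -168.3] d in target frame: [-131.4   59.6 -176.6] rot units: [ 1.368 -0.002  0.   ]
```

{"name": "send_rows", "arguments": {
  "deltas": [
    {"dx": -10, "dy": 0, "dz": 0, "ax": 0, "ay": 0, "az": 0, "fingers": 0},
    {"dx": -25, "dy": 0, "dz": 0, "ax": 0, "ay": 0, "az": 0, "fingers": 0},
    {"dx": -40, "dy": 0, "dz": 0, "ax": 0, "ay": 0, "az": 0, "fingers": 0},
    {"dx": -36, "dy": 0, "dz": 0, "ax": 0.68, "ay": 0, "az": 0, "fingers": 0},
    {"dx": -20, "dy": 0, "dz": 0, "ax": 0.68, "ay": 0, "az": 0, "fingers": 0}
  ]
}}

```text
clock: 30.7
tool_pos: [0.4744, 0.0179, 0.2021]
orientation: [-154.9, 89.8, 21.9]
force: [0.2, 0.1, -3.1]
opening: 0.0357
```

{"name": "send_rows", "arguments": {
  "deltas": [
    {"dx": 0, "dy": 4, "dz": -11, "ax": 0, "ay": 0, "az": 0, "fingers": 0},
    {"dx": 0, "dy": 8, "dz": -25, "ax": 0, "ay": 0, "az": 0, "fingers": 0},
    {"dx": 0, "dy": 10, "dz": -31, "ax": 0, "ay": 0, "az": 0, "fingers": 0},
    {"dx": 0, "dy": 10, "dz": -31, "ax": 0, "ay": 0, "az": 0, "fingers": 0},
    {"dx": 0, "dy": 10, "dz": -31, "ax": 0, "ay": 0, "az": 0, "fingers": 0},
    {"dx": 0, "dy": 8, "dz": -25, "ax": 0, "ay": 0, "az": 0, "fingers": 0},
    {"dx": 0, "dy": 6, "dz": -15, "ax": 0, "ay": 0, "az": 0, "fingers": 0},
    {"dx": 0, "dy": 3.5, "dz": -7.5, "ax": 0, "ay": 0, "az": 0, "fingers": 0},
    {"dx": 0, "dy": 0, "dz": 0, "ax": 0, "ay": 0, "az": 0, "fingers": 0},
    {"dx": 0, "dy": 0, "dz": 0, "ax": 0, "ay": 0, "az": 0, "fingers": 0}
  ]
}}

```text
clock: 31.95
tool_pos: [0.6464, -0.0511, 0.1997]
orientation: [-56.6, 90.0, 120.2]
force: [-0.3, 0.1, -1.9]
opening: 0.0357
```

```bash
python3 - <<'E'
from h import *
go(.6472,-.0515,.0565,176.8)
E
```

```text
pos [ 0.6464 -0.0511  0.1997] clk 31.95 open 0.03565835871451402 F [-0.3  0.1 -1.9] tilt [-1.e+00 -2.e-04  1.e-04]
d mm in tool: [143.2   0.4  -0.8] d in target frame: [143.2   0.4  -0.8] rot units: [0.011 0.001 0.002]
```

{"name": "send_rows", "arguments": {
  "deltas": [
    {"dx": 20, "dy": 0, "dz": 0, "ax": 0, "ay": 0, "az": 0, "fingers": 0},
    {"dx": 40, "dy": 0, "dz": 0, "ax": 0, "ay": 0, "az": 0, "fingers": 0},
    {"dx": 40, "dy": 0, "dz": 0, "ax": 0, "ay": 0, "az": 0, "fingers": 0},
    {"dx": 25, "dy": 0, "dz": 0, "ax": 0, "ay": 0, "az": 0, "fingers": 0},
    {"dx": 10, "dy": 0, "dz": 0, "ax": 0, "ay": 0, "az": 0, "fingers": 0},
    {"dx": 4, "dy": 0, "dz": 0, "ax": 0, "ay": 0, "az": 0, "fingers": 0},
    {"dx": 1, "dy": 0, "dz": 0, "ax": 0, "ay": 0, "az": 0, "fingers": 0},
    {"dx": 1, "dy": 0, "dz": 0, "ax": 0, "ay": 0, "az": 0, "fingers": 0},
    {"dx": 1, "dy": 0, "dz": 0, "ax": 0, "ay": 0, "az": 0, "fingers": 0},
    {"dx": 0, "dy": 0, "dz": 0, "ax": 0, "ay": 0, "az": 0, "fingers": 0}
  ]
}}

```text
clock: 33.2
tool_pos: [0.6471, -0.0513, 0.0578]
orientation: [-161.9, 90.0, 14.9]
force: [0.4, 0.9, -2.4]
opening: 0.0356
```

{"name": "send_rows", "arguments": {
  "deltas": [
    {"dx": 0.5, "dy": 0, "dz": 0, "ax": 0, "ay": 0, "az": 0, "fingers": 0},
    {"dx": 0, "dy": 0, "dz": 0, "ax": 0, "ay": 0, "az": 0, "fingers": 0}
  ]
}}

```text
clock: 33.45
tool_pos: [0.647, -0.0513, 0.0571]
orientation: [40.0, 90.0, -143.2]
force: [0.6, 0.1, -1.7]
opening: 0.0356
```

{"name": "send_rows", "arguments": {
  "deltas": [
    {"dx": 0.4, "dy": 0, "dz": 0, "ax": 0, "ay": 0, "az": 0, "fingers": 0},
    {"dx": 0, "dy": 0, "dz": 0, "ax": 0, "ay": 0, "az": 0, "fingers": 0}
  ]
}}

```text
clock: 33.7
tool_pos: [0.6471, -0.0513, 0.0567]
orientation: [98.7, 90.0, -84.5]
force: [0.5, -0.7, -1.2]
opening: 0.0356
```

{"name": "send_rows", "arguments": {
  "deltas": [
    {"dx": 0.4, "dy": 0, "dz": 0, "ax": 0, "ay": 0, "az": 0, "fingers": 0},
    {"dx": 0, "dy": 0, "dz": 0, "ax": 0, "ay": 0, "az": 0, "fingers": 0}
  ]
}}

```text
clock: 33.95
tool_pos: [0.6471, -0.0513, 0.0566]
orientation: [174.8, 90.0, -8.4]
force: [-1.4, -0.5, 2.3]
opening: 0.0354
```

Contact. Release, rise, and back off toward the robot so the racks can be seen.

{"name": "send_rows", "arguments": {
  "deltas": [
    {"dx": 0, "dy": 0, "dz": 0, "ax": 0, "ay": 0, "az": 0, "fingers": 0.5},
    {"dx": 0, "dy": 0, "dz": 0, "ax": 0, "ay": 0, "az": 0, "fingers": 0.7},
    {"dx": 0, "dy": 0, "dz": 0, "ax": 0, "ay": 0, "az": 0, "fingers": 1},
    {"dx": 0, "dy": 0, "dz": 0, "ax": 0, "ay": 0, "az": 0, "fingers": 1},
    {"dx": 0, "dy": 0, "dz": 0, "ax": 0, "ay": 0, "az": 0, "fingers": 1},
    {"dx": -15, "dy": 0, "dz": 0, "ax": 0, "ay": 0, "az": 0, "fingers": 1},
    {"dx": -40, "dy": 0, "dz": 0, "ax": 0, "ay": 0, "az": 0, "fingers": 1},
    {"dx": -50, "dy": 0, "dz": 0, "ax": 0, "ay": 0, "az": 0, "fingers": 1},
    {"dx": -50, "dy": 0, "dz": 0, "ax": 0, "ay": 0, "az": 0, "fingers": 1},
    {"dx": -30, "dy": 0, "dz": 0, "ax": 0, "ay": 0, "az": 0, "fingers": 1},
    {"dx": 0, "dy": 0, "dz": 0, "ax": 0, "ay": 0, "az": 0, "fingers": 1}
  ]
}}

```text
clock: 35.33
tool_pos: [0.6484, -0.0513, 0.246]
orientation: [-171.2, 89.6, 5.7]
force: [1.0, 0.2, 0.5]
opening: 0.0876
```

{"name": "send_rows", "arguments": {
  "deltas": [
    {"dx": 0, "dy": 15, "dz": 15, "ax": 0, "ay": 0, "az": 0, "fingers": 1},
    {"dx": 0, "dy": 30, "dz": 30, "ax": 0, "ay": 0, "az": 0, "fingers": 1},
    {"dx": 0, "dy": 35, "dz": 35, "ax": 0, "ay": 0, "az": 0, "fingers": 1},
    {"dx": 0, "dy": 35, "dz": 35, "ax": 0, "ay": 0, "az": 0, "fingers": 1},
    {"dx": 0, "dy": 35, "dz": 35, "ax": 0, "ay": 0, "az": 0, "fingers": 1},
    {"dx": 0, "dy": 15, "dz": 15, "ax": 0, "ay": 0, "az": 0, "fingers": 1},
    {"dx": 0, "dy": 0, "dz": 0, "ax": 0, "ay": 0, "az": 0, "fingers": 1},
    {"dx": 0, "dy": 0, "dz": 0, "ax": 0, "ay": 0, "az": 0, "fingers": 1}
  ]
}}

```text
clock: 36.33
tool_pos: [0.4735, -0.2068, 0.2411]
orientation: [14.1, 90.0, -169.0]
force: [0.0, 0.2, 0.3]
opening: 0.0875
```

```bash
python3 - <<'E'
from plant import ctrl
import cv2
for n in ("scene","top"):
    s=ctrl.snapshot(n); cv2.imwrite(f"pics/{n}9.png",s["image"])
print(ctrl.get_obs()["clock"],ctrl.get_obs()["tool_pos"])
E
```

```text
36.425 [ 0.47381443 -0.20645063  0.24095845]
```

View pics/scene9.png

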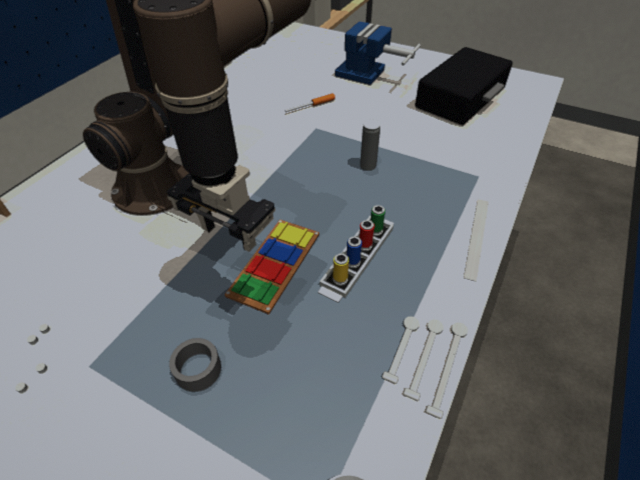

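View pics/top9.png

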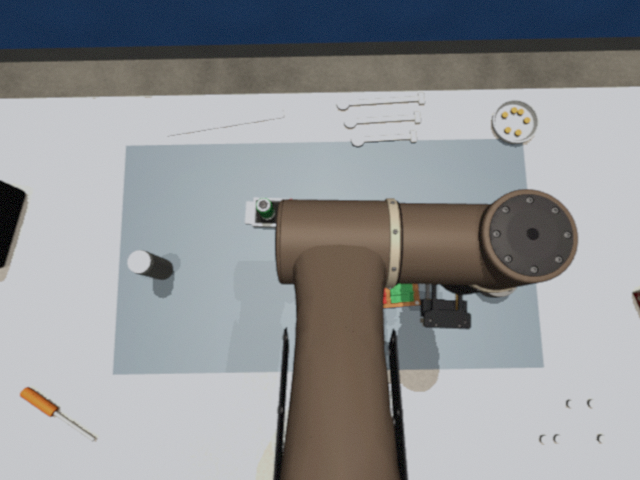

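```bash
python3 -c "
from plant import ctrl
print(ctrl.close_job())"
```

```text
the job is handed in; nothing more can be done
None
```

I moved all four sockets to the new rack in reverse order. The old rack held yellow, blue, red, green from left to right; the new rack now holds green, red, blue, yellow. I handed the job in at about 36.4 s, with the gripper open and clear of everything.

- **Placing:** I lowered each socket the last millimetres in steps of 0.4–1 mm until the wrist force showed contact with the pocket floor. The highest contact reading was about 5 N.
- **Final check:** The last scene picture shows all four upright, one to a pocket, with the spray can and tape roll where they started. In the last top picture the arm hid three of the four pockets, so that view confirms only the green socket.
- **Measurements:** Positions from the top and wrist cameras agreed to about 3 mm. The scene camera's pocket positions were about 3 mm off in y.
- **Rejected calls:** My first two move calls were refused as incomplete rows and nothing moved.

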